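# Gauge the hanging slots, fill the good cassette with macarons and click it shut

### The job

One of the two look-alike steel cassettes has hardened caramel deep in its hanging slot, so try the feeler gauge in the slots, find the cassette whose slot lets the blade go all the way down, and leave the gauge standing there as the mark of the good one. Then slide that cassette's cover back, lay every macaron on the counter into it in a single layer, and slide the cover shut until its tab clicks past the ledge. Leave the other things on the counter where they are.

Things in the scene. Friction and masses are not known exactly. Their poses are not given: they have to be found in the camera images.
- gauge: feeler gauge: steel blade 20 mm wide (its x), 4 thick (its y), 42 long, with a black handle block on top, 26 (x) x 14 (y) x 28 mm high; 50 g. Origin at the centre of the blade's lower end, z up to the handle (z 42 to 70 mm). It starts upright, handle up, in the slot of the stand
- stand: dark wooden stand of the gauge, fixed to the counter, 60 (x) x 50 (y) x 36 mm high, with an upright slot in its middle, slot floor 6 mm above the counter; origin at the centre of its underside
- gauge_tip (a point): centre of the gauge blade's lower end (same as its origin)
- cassette_a: shallow steel cassette, 182 (x) x 112 mm (y), fixed; origin at the centre of its underside, x along its cover's way of opening (away from the robot). Cavity 170 x 100 centred on the origin, floor 6 and wall tops 34 mm above the counter (front wall 30). On its +y side a lug with an upright hanging slot. A ledge bar tops the front (-x) wall, 38 high. Both cassettes look alike.
- slot_a (a point): centre of the mouth (34 mm above the counter) of this cassette's hanging slot, at x -40, y +78 mm in the cassette's frame, with its axes: 28 mm along x, 7 mm along y, open at the top, 30 mm deep when clear. In one of the two cassettes (which one differs from start to start) set caramel stops the blade about 14 mm below the mouth.
- cover_a (a joint): opening (m) of the cassette's flat cover along its x: 0 shut, 0.190 fully open, stops at both ends; starts part open, friction 1.5 N, stays where left. 178 x 108 mm, top 39.5 mm above the counter, front edge at x = opening - 89 mm (tab: - 107). From 15 mm the springy front tab rides up the ledge (push of 9 N in all) and clicks past it at 8 mm; then on to 0.
- cover_a_grip (a point): point on this cover's upright grip rib, 4 mm below the middle of its upper edge. The rib is 10 mm thick (cassette's x), 50 mm long (y), and stands 24 mm above the cover, its top 63.5 mm above the counter; it lies at x = opening - 50 mm, y 0 in the cassette's frame.
- cassette_b: shallow steel cassette, 182 (x) x 112 mm (y), fixed; origin at the centre of its underside, x along its cover's way of opening (away from the robot). Cavity 170 x 100 centred on the origin, floor 6 and wall tops 34 mm above the counter (front wall 30). On its +y side a lug with an upright hanging slot. A ledge bar tops the front (-x) wall, 38 high. Both cassettes look alike.
- slot_b (a point): centre of the mouth (34 mm above the counter) of this cassette's hanging slot, at x -40, y +78 mm in the cassette's frame, with its axes: 28 mm along x, 7 mm along y, open at the top, 30 mm deep when clear. In one of the two cassettes (which one differs from start to start) set caramel stops the blade about 14 mm below the mouth.
- cover_b (a joint): opening (m) of the cassette's flat cover along its x: 0 shut, 0.190 fully open, stops at both ends; starts part open, friction 1.5 N, stays where left. 178 x 108 mm, top 39.5 mm above the counter, front edge at x = opening - 89 mm (tab: - 107). From 15 mm the springy front tab rides up the ledge (push of 9 N in all) and clicks past it at 8 mm; then on to 0.
- cover_b_grip (a point): point on this cover's upright grip rib, 4 mm below the middle of its upper edge. The rib is 10 mm thick (cassette's x), 50 mm long (y), and stands 24 mm above the cover, its top 63.5 mm above the counter; it lies at x = opening - 50 mm, y 0 in the cassette's frame.
- macaron_1: macaron, a firm round biscuit 36 mm across and 22 mm high, about 20 g, lying flat, either way up; origin at its centre (11 mm above what it lies on). Two to four of the four are present (the others read None)
- macaron_2: macaron, a firm round biscuit 36 mm across and 22 mm high, about 20 g, lying flat, either way up; origin at its centre (11 mm above what it lies on). Two to four of the four are present (the others read None)
- macaron_3: macaron, a firm round biscuit 36 mm across and 22 mm high, about 20 g, lying flat, either way up; origin at its centre (11 mm above what it lies on). Two to four of the four are present (the others read None)
- macaron_4: macaron, a firm round biscuit 36 mm across and 22 mm high, about 20 g, lying flat, either way up; origin at its centre (11 mm above what it lies on). Two to four of the four are present (the others read None)
- jar: bystander, to be left alone: closed jar, 60 across, 90 high; origin at the centre of its underside
- gold_bowl: bystander, to be left alone: gold-coloured bowl, 90 across, 50 high; origin at the centre of its underside
- tag_1: bystander, to be left alone: blank black price tag on a foot, 30 x 50, 41 high; origin at the centre of its underside
- tag_2: bystander, to be left alone: blank black price tag on a foot, 30 x 50, 41 high; origin at the centre of its underside
- ramekin: bystander, to be left alone: white ramekin, 70 across, 45 high; origin at the centre of its underside
- palette_knife: bystander, to be left alone: palette knife lying flat; origin at the centre of its underside
There are look-alikes about, which are no part of the job. Leave any pink look-alike of the macaron_1 alone. Leave any purple look-alike of the ramekin alone.

How it is judged:
On the way, in this order (a step that is already met when the one before it is completed fails the run):
1. the gauge blade is all the way down in a cassette's slot (((x of gauge_tip in the frame of slot_a between -0.01 and 0.01 m and y of gauge_tip in the frame of slot_a between -0.006 and 0.006 m and z of gauge_tip in the frame of slot_a below -0.022 m) or (x of gauge_tip in the frame of slot_b between -0.01 and 0.01 m and y of gauge_tip in the frame of slot_b between -0.006 and 0.006 m and z of gauge_tip in the frame of slot_b below -0.022 m))), for 0.3 s.
2. every macaron is inside the cassette in whose slot the gauge stands (((x of gauge_tip in the frame of slot_a between -0.01 and 0.01 m and y of gauge_tip in the frame of slot_a between -0.006 and 0.006 m and z of gauge_tip in the frame of slot_a below -0.022 m and (x of macaron_1 in the frame of cassette_a between -0.085 and 0.085 m and y of macaron_1 in the frame of cassette_a between -0.05 and 0.05 m and z of macaron_1 in the frame of cassette_a below 0.022 m) and (x of macaron_2 in the frame of cassette_a between -0.085 and 0.085 m and y of macaron_2 in the frame of cassette_a between -0.05 and 0.05 m and z of macaron_2 in the frame of cassette_a below 0.022 m) and (x of macaron_3 in the frame of cassette_a between -0.085 and 0.085 m and y of macaron_3 in the frame of cassette_a between -0.05 and 0.05 m and z of macaron_3 in the frame of cassette_a below 0.022 m) and (x of macaron_4 in the frame of cassette_a between -0.085 and 0.085 m and y of macaron_4 in the frame of cassette_a between -0.05 and 0.05 m and z of macaron_4 in the frame of cassette_a below 0.022 m)) or (x of gauge_tip in the frame of slot_b between -0.01 and 0.01 m and y of gauge_tip in the frame of slot_b between -0.006 and 0.006 m and z of gauge_tip in the frame of slot_b below -0.022 m and (x of macaron_1 in the frame of cassette_b between -0.085 and 0.085 m and y of macaron_1 in the frame of cassette_b between -0.05 and 0.05 m and z of macaron_1 in the frame of cassette_b below 0.022 m) and (x of macaron_2 in the frame of cassette_b between -0.085 and 0.085 m and y of macaron_2 in the frame of cassette_b between -0.05 and 0.05 m and z of macaron_2 in the frame of cassette_b below 0.022 m) and (x of macaron_3 in the frame of cassette_b between -0.085 and 0.085 m and y of macaron_3 in the frame of cassette_b between -0.05 and 0.05 m and z of macaron_3 in the frame of cassette_b below 0.022 m) and (x of macaron_4 in the frame of cassette_b between -0.085 and 0.085 m and y of macaron_4 in the frame of cassette_b between -0.05 and 0.05 m and z of macaron_4 in the frame of cassette_b below 0.022 m)))), for 0.2 s.
3. that cassette's cover is shut past the click (((x of gauge_tip in the frame of slot_a between -0.01 and 0.01 m and y of gauge_tip in the frame of slot_a between -0.006 and 0.006 m and z of gauge_tip in the frame of slot_a below -0.022 m and (x of macaron_1 in the frame of cassette_a between -0.085 and 0.085 m and y of macaron_1 in the frame of cassette_a between -0.05 and 0.05 m and z of macaron_1 in the frame of cassette_a below 0.022 m) and (x of macaron_2 in the frame of cassette_a between -0.085 and 0.085 m and y of macaron_2 in the frame of cassette_a between -0.05 and 0.05 m and z of macaron_2 in the frame of cassette_a below 0.022 m) and (x of macaron_3 in the frame of cassette_a between -0.085 and 0.085 m and y of macaron_3 in the frame of cassette_a between -0.05 and 0.05 m and z of macaron_3 in the frame of cassette_a below 0.022 m) and (x of macaron_4 in the frame of cassette_a between -0.085 and 0.085 m and y of macaron_4 in the frame of cassette_a between -0.05 and 0.05 m and z of macaron_4 in the frame of cassette_a below 0.022 m) and value of joint cover_a below 0.005 m) or (x of gauge_tip in the frame of slot_b between -0.01 and 0.01 m and y of gauge_tip in the frame of slot_b between -0.006 and 0.006 m and z of gauge_tip in the frame of slot_b below -0.022 m and (x of macaron_1 in the frame of cassette_b between -0.085 and 0.085 m and y of macaron_1 in the frame of cassette_b between -0.05 and 0.05 m and z of macaron_1 in the frame of cassette_b below 0.022 m) and (x of macaron_2 in the frame of cassette_b between -0.085 and 0.085 m and y of macaron_2 in the frame of cassette_b between -0.05 and 0.05 m and z of macaron_2 in the frame of cassette_b below 0.022 m) and (x of macaron_3 in the frame of cassette_b between -0.085 and 0.085 m and y of macaron_3 in the frame of cassette_b between -0.05 and 0.05 m and z of macaron_3 in the frame of cassette_b below 0.022 m) and (x of macaron_4 in the frame of cassette_b between -0.085 and 0.085 m and y of macaron_4 in the frame of cassette_b between -0.05 and 0.05 m and z of macaron_4 in the frame of cassette_b below 0.022 m) and value of joint cover_b below 0.005 m))), for 0.2 s.
At the end, for the whole second after the job is handed in: the gauge stands in the clear slot with its blade more than 22 mm below the mouth, every macaron present lies inside the same cassette in one layer, that cassette's cover is shut to within 5 mm (past the click), and all are at rest (((x of gauge_tip in the frame of slot_a between -0.01 and 0.01 m and y of gauge_tip in the frame of slot_a between -0.006 and 0.006 m and z of gauge_tip in the frame of slot_a below -0.022 m and (x of macaron_1 in the frame of cassette_a between -0.085 and 0.085 m and y of macaron_1 in the frame of cassette_a between -0.05 and 0.05 m and z of macaron_1 in the frame of cassette_a below 0.022 m) and (x of macaron_2 in the frame of cassette_a between -0.085 and 0.085 m and y of macaron_2 in the frame of cassette_a between -0.05 and 0.05 m and z of macaron_2 in the frame of cassette_a below 0.022 m) and (x of macaron_3 in the frame of cassette_a between -0.085 and 0.085 m and y of macaron_3 in the frame of cassette_a between -0.05 and 0.05 m and z of macaron_3 in the frame of cassette_a below 0.022 m) and (x of macaron_4 in the frame of cassette_a between -0.085 and 0.085 m and y of macaron_4 in the frame of cassette_a between -0.05 and 0.05 m and z of macaron_4 in the frame of cassette_a below 0.022 m) and value of joint cover_a below 0.005 m) or (x of gauge_tip in the frame of slot_b between -0.01 and 0.01 m and y of gauge_tip in the frame of slot_b between -0.006 and 0.006 m and z of gauge_tip in the frame of slot_b below -0.022 m and (x of macaron_1 in the frame of cassette_b between -0.085 and 0.085 m and y of macaron_1 in the frame of cassette_b between -0.05 and 0.05 m and z of macaron_1 in the frame of cassette_b below 0.022 m) and (x of macaron_2 in the frame of cassette_b between -0.085 and 0.085 m and y of macaron_2 in the frame of cassette_b between -0.05 and 0.05 m and z of macaron_2 in the frame of cassette_b below 0.022 m) and (x of macaron_3 in the frame of cassette_b between -0.085 and 0.085 m and y of macaron_3 in the frame of cassette_b between -0.05 and 0.05 m and z of macaron_3 in the frame of cassette_b below 0.022 m) and (x of macaron_4 in the frame of cassette_b between -0.085 and 0.085 m and y of macaron_4 in the frame of cassette_b between -0.05 and 0.05 m and z of macaron_4 in the frame of cassette_b below 0.022 m) and value of joint cover_b below 0.005 m)) and linear speed of each of macaron_1, macaron_2, macaron_3, macaron_4, gauge below 0.03 m/s); the robot touches nothing.
It fails at once if a bystander is moved more than 6 cm (distance of any of jar, gold_bowl, tag_1, tag_2, ramekin, palette_knife from where it was at the start of the episode above 0.06 m).
Of macaron_1, macaron_2, macaron_3, macaron_4 only 2 to 4 are there at a start; the rules pass over those that are not, and their reading is None.
At some moment in a run one of macaron_1, macaron_2, macaron_3, macaron_4 may be knocked a few centimetres aside while the robot is not near it.
It also fails if it takes over 210 s, if anything falls off the work surface, if the arm or the gripper's body presses on something with over 40 N, if the wrist force passes 120 N, or if a joint passes its speed limit or range.

### The arm

A 6-joint arm with a two-finger parallel gripper is mounted at the origin on the work surface. World frame = base frame: x ahead of the robot, y to its left, z up, the work surface at z = 0. Lengths are in m, angles in rad, forces in N, time in s.
With the tool pointing down it reaches from about 0.375 to 0.9 m from the base axis. Payload 3.1 kg.
Tool frame: the origin (TCP) lies midway between the tips of the shut fingers; the grasp point (between the pads) lies 19 mm behind it; x points along the fingers, y is the direction in which the jaws open and shut, and the axes are right-handed (so a half turn about x gives the same grasp; the last joint's range is limited). The gripper opens to 85 mm and grips with 20 to 120 N. Pads are 22 mm wide; open, the fingers measure 114 mm over their backs; the gripper's body (76 mm by 85 mm) begins 54 mm behind the grasp point. The pads swing forward as they close: fully open they stand 13 mm farther back than shut.
Start: joints at [0.965, 0.527, 1.433, -0, 1.181, -0.178], TCP at [0.259, 0.569, 0.231] pointing down, gripper open.
Joint ranges: [-3.08, 3.08], [-0.75, 2.2], [0.22, 2.44], [-1.43, 4.57], [0, 2.65], [-2.85, 2.85]. Speed limits (rad/s): [2.79, 2.79, 3.14, 3.14, 3.14, 3.14].

### API

Orientations are given as a unit quaternion [x, y, z, w].
In Python, from station import manip gives the robot as it stands.
- The arm moves only by the tool carry_out, never from a script. Its argument "commands" is a list that holds one entry, the list of rows, each a list of 7 numbers: the shift along the tool's x, y, z in units of 25 mm (1.0 is 25 mm), then the turn, a rotation vector about the tool's x, y, z in units of 5 degrees (1.0 is 5 degrees), then the finger opening in mm, from 0 to 85.4. A call has exactly 5 rows; each row is the pose to reach, as a shift and turn from the pose commanded when the call began, along the tool's axes at that moment; what a row does not reach only later rows make up. A row lasts 1/10 s, in which the tool goes at most 50 mm and 8.59 degrees, less where a joint would pass 70% of its speed; a pose out of reach is approached as far as the arm can. A call with a gripper value outside its range is refused whole. The fingers move at their own pace and stop on an object; "force" is the grip in N (left out, the last holds). Time passes only in rows, so rows that repeat a pose let the fingers close, or fill a call up. It gives the time, the measured TCP pose, the force and the opening at its end, in the units of the state.
- manip.sense(): the state, without advancing time (a new reading comes with each control period).
- manip.snapshot(name): name is "scene" or "top" or "wrist"; returns a dict with "image" (384x512x3 uint8, red, green, blue), "fx", "fy", "cx", "cy" (pixels), "rvec" (rotation vector, rad) and "tvec" (3), from world to camera coordinates, as OpenCV has them. Camera axes: x right, y down, z forward; pixel columns grow to the right and rows downward; lengths in m; the calibration is good to about 2 mm. A picture is of the moment at which its call begins. There is no depth.
- manip.sign_off(): hands the job in, once; it reports no verdict.
The state is a dict: "t": time; "q": joint angles; "qd": joint speeds; "tau": joint torques, N m; "tcp_pos": TCP position; "tool_rot": TCP orientation; "force": force on the tool from outside, world axes, zero at the start; "ft_torque": the same for the moment, N m; "finger_gap": opening from 0.0 (shut) to 1.0 (fully open).
Only numpy, scipy, OpenCV 4.12 (cv2) and the standard library are available. Lean on these libraries where they do the work, as an engineer would, in place of code of your own. Each camera call takes 0.05 s, during which the arm holds its last target.

## Working session

There is one attempt and no reset: what is moved stays moved. The work goes in short steps, Python scripts to look and compute and a tool call to move; the robot and the scene stay as the last step left them, time stands still between calls to the robot, and variables do not carry over. Pictures are saved under pics/ and viewed, and the job is handed in when it is done.

Besides the shell and the picture viewer there is one more tool, called after ">>>" by a JSON object that holds its "op" and its "data", one argument or row to a line. carry_out: Moves the arm, as the interface text tells. Its arguments: {"type":"object","properties":{"commands":{"type":"array"},"force":{"type":"number"}},"required":["commands"]}

```bash
mkdir -p pics; ls
python3 - <<'E'
from station import manip
import cv2
print(manip.sense())
for n in ("scene","top","wrist"):
    s=manip.snapshot(n)
    cv2.imwrite(f"pics/{n}0.png",s["image"][:,:,::-1])
    print(n,s["fx"],s["fy"],s["cx"],s["cy"],s["rvec"],s["tvec"])
E
```

```text
pics
{'t': 0.0, 'q': array([ 9.64510446e-01,  5.28494532e-01,  1.43391594e+00,  2.58000329e-05,
        1.18137520e+00, -1.78497463e-01]), 'qd': array([ 0.00049606,  0.00121257,  0.00073952, -0.00018972,  0.00101397,
       -0.0006832 ]), 'tau': array([-1.28343429e-03, -4.42354703e+01, -1.78021288e+01, -4.14565029e-04,
        8.52497178e-03, -2.95674099e-06]), 'tcp_pos': array([0.25883765, 0.56809614, 0.23031184]), 'tool_rot': array([ 0.14938552,  0.69129616, -0.15081191,  0.69068759]), 'force': array([ 0.38935837, -0.06085831, -0.53340281]), 'ft_torque': array([0.00841237, 0.03304046, 0.02279189]), 'finger_gap': 0.9982435127447726}
scene 435.1289900517757 435.1289900517757 253.46588783575518 195.31526517702758 [ 1.87664158  1.71669776 -0.62187063] [-0.07148325 -0.34260145  1.62655282]
top 445.1317317849053 445.1317317849053 253.43431025225593 192.07491131862437 [ 2.16758899 -2.18061203  0.10472938] [0.01316103 0.49765764 1.44027131]
wrist 306.9411277928813 306.9411277928813 253.49461642776484 190.3544959276817 [-2.39630485 -1.54078417 -0.25808053] [-0.62458628 -0.043281    0.37990142]
```

Run:
```python
import cv2
for n in ("scene","top","wrist"):
    i=cv2.imread(f"pics/{n}0.png"); cv2.imwrite(f"pics/{n}0b.png",cv2.resize(i,(800,600),interpolation=cv2.INTER_CUBIC))
```

```text
(no output)
```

View pics/top0b.png

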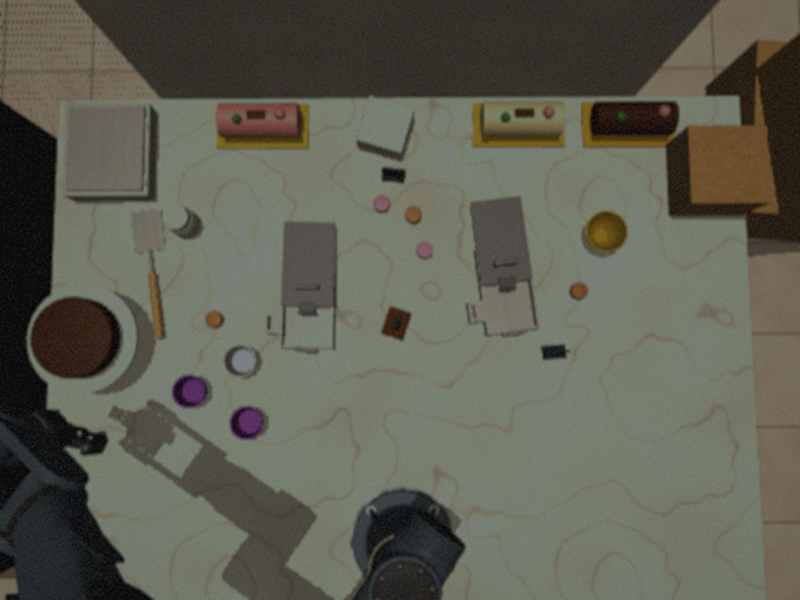

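View pics/scene0b.png

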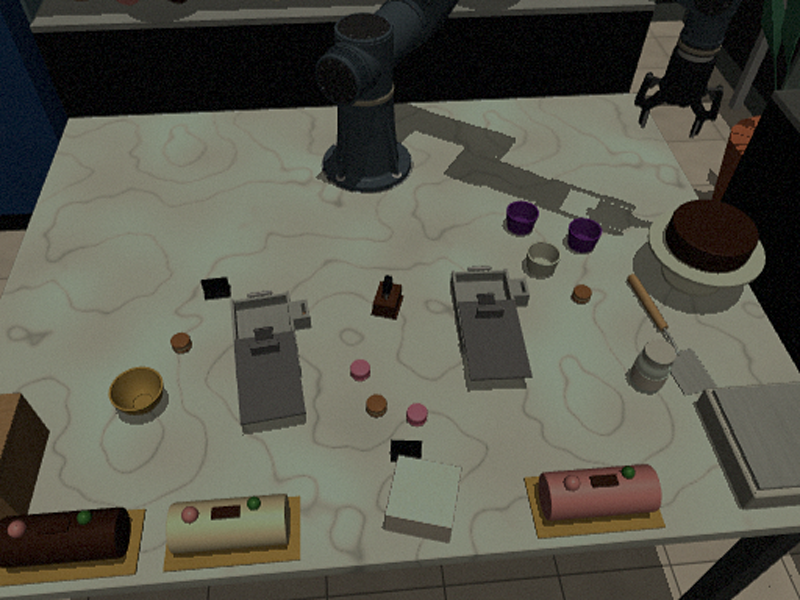

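View pics/wrist0b.png

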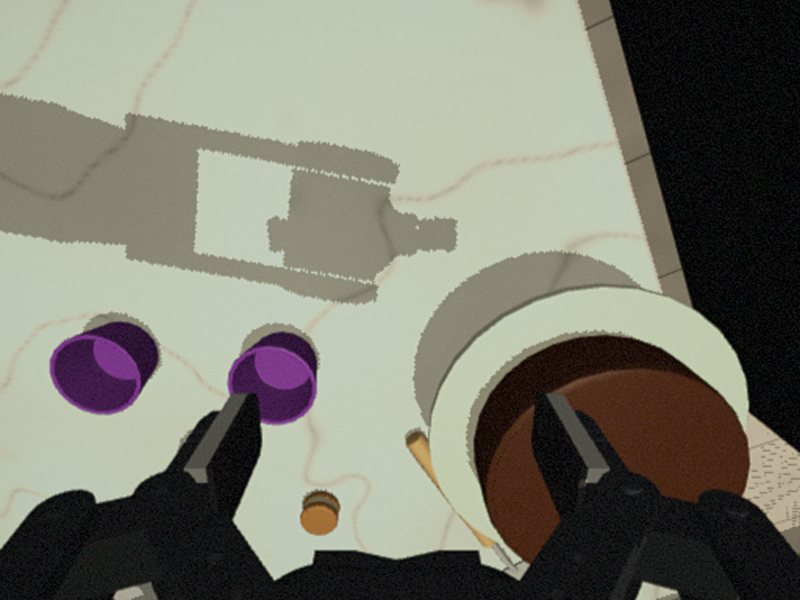

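```bash
cat > h.py <<'E'
import numpy as np, cv2
from scipy.spatial.transform import Rotation as R
from scipy.optimize import least_squares
from station import manip
def snap(name,fn=None):
    s=manip.snapshot(name)
    s["bgr"]=s["image"][:,:,::-1].copy()
    if fn: cv2.imwrite(f"pics/{fn}.png",s["bgr"])
    return s
def K(s): return np.array([[s["fx"],0,s["cx"]],[0,s["fy"],s["cy"]],[0,0,1.]])
def px2w(s,u,v,z):
    M=R.from_rotvec(np.ravel(s["rvec"])).as_matrix(); t=np.ravel(s["tvec"])
    d=M.T@np.array([(u-s["cx"])/s["fx"],(v-s["cy"])/s["fy"],1.]); c=-M.T@t
    return c+d*(z-c[2])/d[2]
def w2px(s,P):
    P=np.atleast_2d(P).astype(float)
    return cv2.projectPoints(P,np.ravel(s["rvec"]).astype(float),np.ravel(s["tvec"]).astype(float),K(s),None)[0].reshape(-1,2)
def crop(s,u0,v0,w,h,k,fn):
    c=s["bgr"][v0:v0+h,u0:u0+w]; cv2.imwrite(f"pics/{fn}.png",cv2.resize(c,None,fx=k,fy=k,interpolation=cv2.INTER_CUBIC))
def down(yaw):
    # tool x down, tool y = (cos yaw, sin yaw,0)
    x=np.array([0,0,-1.]);y=np.array([np.cos(yaw),np.sin(yaw),0]);z=np.cross(x,y)
    return R.from_matrix(np.column_stack([x,y,z]))
def st():
    s=manip.sense(); return s, np.array(s["tcp_pos"]), R.from_quat(s["tool_rot"])
def delta(pos,rot):
    s,p,r=st()
    return r.inv().apply(np.array(pos)-p)/0.025, np.degrees((r.inv()*rot).as_rotvec())/5
def tcp0(): 
    s,p,r=st(); print("t",round(float(s["t"]),2),"p",p.round(4),"xax",r.as_matrix()[:,0].round(3),"yaw",np.degrees(np.arctan2(*r.as_matrix()[[1,0],1])).round(2),"F",np.round(s["force"],2),"gap",round(s["finger_gap"]*85.4,1))
E
python3 - <<'E'
from h import *
s=snap("top"); f=512/800
for n,(u,v,z) in dict(m1=(214,319,.022),m2=(413,214,.022),m3=(578,291,.022),p1=(381,204,.022),p2=(424,250,.022),stand=(396,323,.036),gauge=(397,321,.07),ramL=(242,360,.045),jar=(185,221,.09)).items():
    print(n,px2w(s,u*f,v*f,z).round(4), )
crop(s,160,130,190,100,4,"c1")
crop(s,165,130,65,100,8,"c2"); crop(s,290,115,80,105,7,"c3"); crop(s,230,185,50,50,12,"c4")
w=snap("wrist"); tcp0()
# wrist cam in tool frame
_,p,r=st(); M=R.from_rotvec(np.ravel(w["rvec"])); c=-M.inv().apply(np.ravel(w["tvec"]))
print("cam in tool",r.inv().apply(c-p), (r.inv()*M.inv()).as_matrix().round(3))
E
```

```text
m1 [0.4603 0.3926 0.022 ]
m2 [ 0.682  -0.0272  0.022 ]
m3 [ 0.5149 -0.374   0.022 ]
p1 [0.7041 0.0409 0.022 ]
p2 [ 0.6043 -0.0499  0.022 ]
stand [0.4487 0.0105 0.036 ]
gauge [0.4507 0.0085 0.07  ]
ramL [0.3739 0.3276 0.045 ]
jar [0.6552 0.4375 0.09  ]
t 0.25 p [0.2591 0.5684 0.2308] xax [-0.001 -0.001 -1.   ] yaw 65.49 F [ 0.02 -0.26  0.46] gap 85.7
cam in tool [-0.14176477  0.0003742  -0.08327105] [[-0.    -0.328  0.945]
 [ 1.    -0.     0.   ]
 [ 0.     0.945  0.328]]
```

View pics/c2.png

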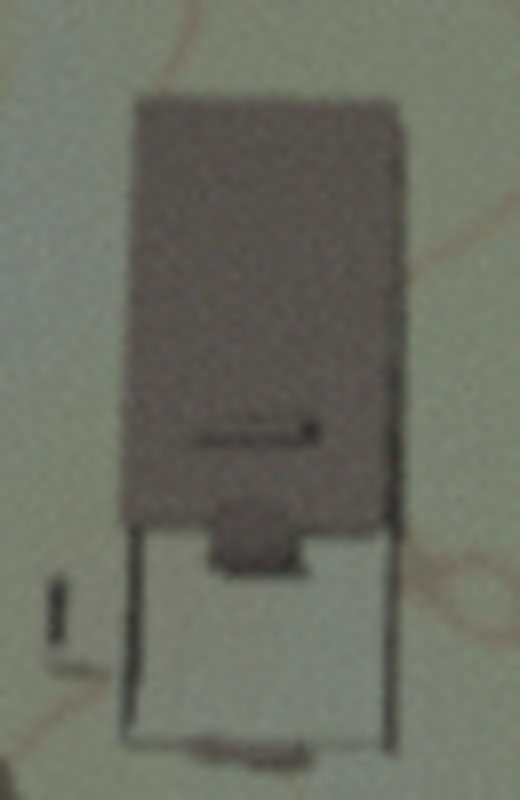

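View pics/c3.png

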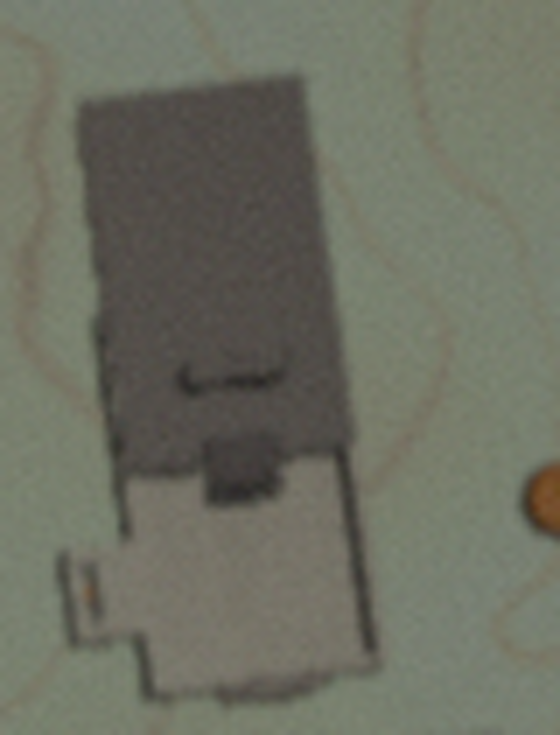

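View pics/c4.png

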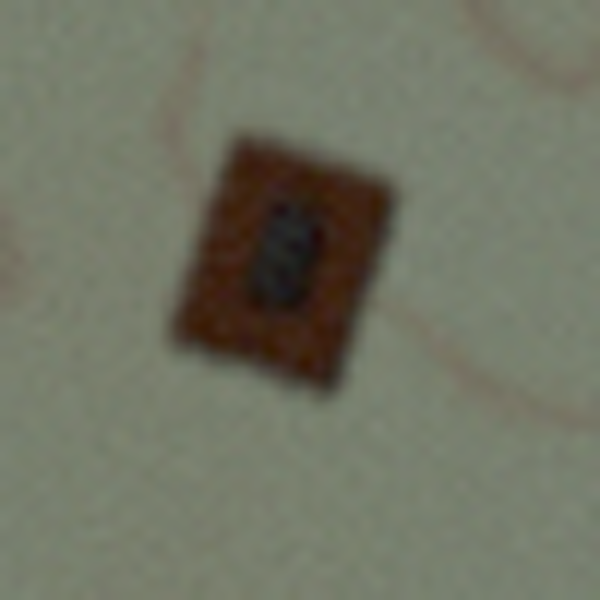

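Run:
```python
from h import *
s=snap("top")
def un(u0,v0,k,P): return np.array([[u0+(a+.5)/k-.5, v0+(b+.5)/k-.5] for a,b in P])
def fit(obs,guess):
    def mod(q):
        x,y,th,o=q
        loc=np.array([[o+.089,.054,.0395],[o+.089,-.054,.0395],[o-.089,-.054,.0395],[o-.089,.054,.0395],[-.04,.078,.034]])
        Rm=R.from_euler('z',th).as_matrix(); return loc@Rm.T+[x,y,0]
    f=lambda q:(w2px(s,mod(q))-obs).ravel()
    r=least_squares(f,guess); x,y,th,o=r.x
    print(r.x.round(4),np.degrees(th).round(2),"res",r.fun.round(1)); print("slot",mod(r.x)[4].round(4),"grip",(R.from_euler('z',th).as_matrix()@[o-.05,0,.0595]+[x,y,0]).round(4))
fit(un(165,130,8,[(137,98),(402,103),(388,533),(125,525),(56,610)]),[.53,.19,0,.09])
fit(un(290,115,7,[(80,103),(300,76),(350,447),(118,475),(90,593)]),[.56,-.22,0.1,.09])
def w(u0,v0,k,P,z):
    return [px2w(s,*p,z)[:2].round(4) for p in un(u0,v0,k,P)]
c=w(230,185,12,[(238,133),(398,187),(335,398),(172,347)],.036); print("stand",c,np.mean(c,0))
g=w(230,185,12,[(278,198),(325,205),(298,308),(248,303)],.076); print("gauge",g,np.mean(g,0))
```

```text
[ 0.4908  0.1958 -0.0314  0.0831] -1.8 res [ 0.2 -0.3 -0.1 -0.1 -0.2  0.1 -0.5  0.3  0.6  0. ]
slot [0.4533 0.275  0.034 ] grip [0.5239 0.1947 0.0595]
[ 0.5202 -0.2201  0.1099  0.1017] 6.3 res [-0.7 -0.2  0.3 -0.   0.4  0.2  0.7 -0.  -0.7  0.1]
slot [ 0.4719 -0.147   0.034 ] grip [ 0.5716 -0.2144  0.0595]
stand [array([0.485 , 0.0235]), array([ 0.47  , -0.0198]), array([ 0.413 , -0.0023]), array([0.427 , 0.0417])] [0.44875  0.010775]
gauge [array([0.4643, 0.0128]), array([4.624e-01, 4.000e-04]), array([0.4352, 0.0077]), array([0.4366, 0.0208])] [0.449625 0.010425]
```

Run:
```python
from h import *
d=delta([.449,.0107,.22],down(np.radians(72.8))); print(d[0].round(2),d[1].round(2))
```

```text
[  0.45 -17.15  16.17] [-1.46 -0.    0.01]
```

>>> {"op": "carry_out", "data": {
  "commands": [
    [[0,-1.4,1.35,0,0,0,85],[0,-2.8,2.7,-0.5,0,0,85],[0,-4.2,4.05,-1,0,0,85],[0,-5.6,5.4,-1.46,0,0,85],[0,-7,6.7,-1.46,0,0,85]]
  ]
}}

```text
t: 0.8
tcp_pos: [0.3395, 0.3383, 0.2315]
tool_rot: [0.105, 0.699, -0.105, 0.699]
force: [0.6, 0.4, 0.1]
finger_gap: 0.998
```

Run:
```python
from h import *
tcp0()
d=delta([.449,.0107,.22],down(np.radians(72.8))); print(d[0].round(2),d[1].round(2))
```

```text
t 0.8 p [0.3395 0.3383 0.2315] xax [ 0.001  0.    -1.   ] yaw 72.86 F [0.56 0.4  0.14] gap 85.2
[  0.46 -11.23   8.05] [ 0.01  0.01 -0.  ]
```

>>> {"op": "carry_out", "data": {
  "commands": [
    [[0.1,-1.6,1.15,0,0,0,50],[0.2,-3.2,2.3,0,0,0,50],[0.3,-4.8,3.45,0,0,0,50],[0.4,-6.4,4.6,0,0,0,50],[0.45,-8,5.75,0,0,0,50]]
  ]
}}

```text
t: 1.3
tcp_pos: [0.4175, 0.1045, 0.2202]
tool_rot: [0.106, 0.699, -0.106, 0.699]
force: [0.6, 0.8, 1.2]
finger_gap: 0.583
```

Run:
```python
from h import *
tcp0()
d=delta([.449,.0107,.20],down(np.radians(72.8))); print(d[0].round(2),d[1].round(2))
```

```text
t 1.3 p [0.4175 0.1045 0.2202] xax [ 0.001  0.    -1.   ] yaw 72.79 F [0.61 0.82 1.23] gap 49.8
[ 0.81 -3.21  2.31] [-0.    0.01 -0.  ]
```

>>> {"op": "carry_out", "data": {
  "commands": [
    [[0.2,-0.8,0.6,0,0,0,50],[0.4,-1.6,1.2,0,0,0,50],[0.6,-2.6,1.85,0,0,0,50],[0.81,-3.21,2.31,0,0,0,50],[0.81,-3.21,2.31,0,0,0,50]]
  ]
}}

```text
t: 1.8
tcp_pos: [0.4498, 0.0105, 0.1995]
tool_rot: [0.107, 0.699, -0.107, 0.699]
force: [-0.6, -0.4, 0.6]
finger_gap: 0.584
```

Run:
```python
from h import *
tcp0()
w=snap("wrist"); cv2.imwrite("pics/w1.png",cv2.resize(w["bgr"],(800,600),interpolation=cv2.INTER_CUBIC))
d=delta([.449,.0107,.10],down(np.radians(72.8))); print(d[0].round(2),d[1].round(2))
print(w2px(w,[[.449,.0107,.076],[.449,.0107,.036]])*800/512)
```

```text
t 1.8 p [0.4498 0.0105 0.1995] xax [ 0.001 -0.001 -1.   ] yaw 72.59 F [-0.62 -0.41  0.55] gap 49.9
[ 3.99 -0.04  0.02] [-0.03 -0.01 -0.  ]
[[395.29464191 281.35754525]
 [395.36438236 263.28993122]]
```

View pics/w1.png

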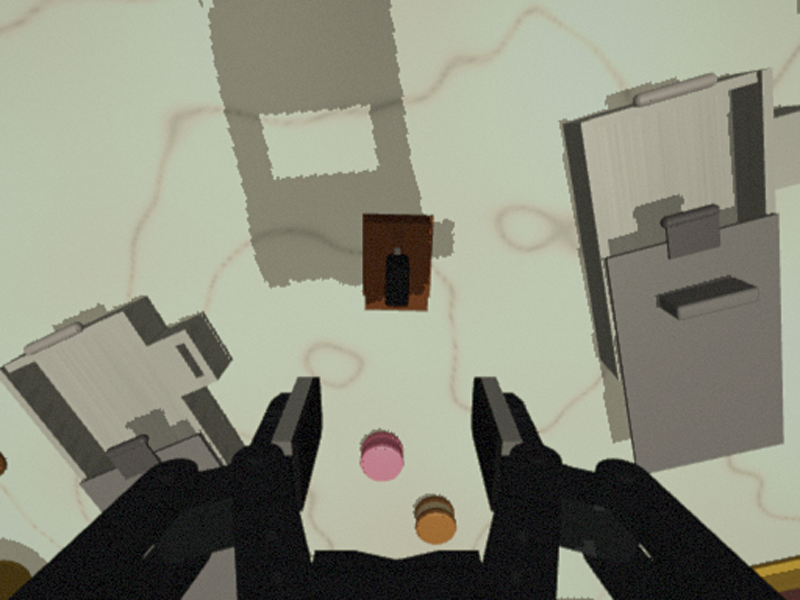

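>>> {"op": "carry_out", "data": {
  "commands": [
    [[1.3,-0.03,0,0,0,0,50],[2.6,-0.03,0,0,0,0,50],[3.9,-0.03,0,0,0,0,50],[5.2,-0.03,0,0,0,0,50],[6.1,-0.03,0,0,0,0,50]]
  ]
}}

```text
t: 2.35
tcp_pos: [0.4475, 0.0132, 0.046]
tool_rot: [0.106, 0.7, -0.105, 0.699]
force: [-0.5, 0.3, 0.6]
finger_gap: 0.586
```

>>> {"op": "carry_out", "data": {
  "commands": [
    [[0,0,0,0,0,0,30],[0,0,0,0,0,0,10],[0,0,0,0,0,0,8],[0,0,0,0,0,0,8],[0,0,0,0,0,0,8]]
  ],
  "force": 40
}}

```text
t: 2.85
tcp_pos: [0.449, 0.0119, 0.0484]
tool_rot: [0.106, 0.698, -0.106, 0.7]
force: [0.1, -0.2, -0.0]
finger_gap: 0.159
```

Run:
```python
from h import *
tcp0()
w=snap("wrist"); cv2.imwrite("pics/w2.png",cv2.resize(w["bgr"],(800,600),interpolation=cv2.INTER_CUBIC))
```

```text
t 2.85 p [0.449  0.0119 0.0484] xax [ 0.002 -0.    -1.   ] yaw 72.8 F [ 0.14 -0.21 -0.05] gap 13.6
```

View pics/w2.png

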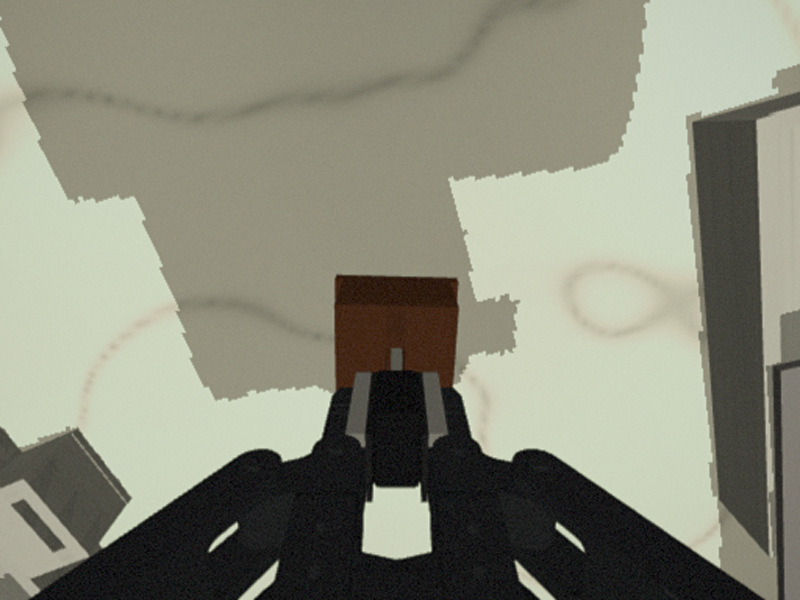

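>>> {"op": "carry_out", "data": {
  "commands": [
    [[-0.8,0,0,0,0,0,8],[-1.8,0,0,0,0,0,8],[-3.0,0,0,0,0,0,8],[-4.2,0,0,0,0,0,8],[-5,0,0,0,0,0,8]]
  ]
}}

```text
t: 3.4
tcp_pos: [0.4488, 0.0118, 0.1746]
tool_rot: [0.106, 0.698, -0.106, 0.7]
force: [0.0, 0.0, -1.0]
finger_gap: 0.154
```

Run:
```python
from h import *
tcp0()
d=delta([.4533,.275,.175],down(np.radians(88.2))); print(d[0].round(2),d[1].round(2))
```

```text
t 3.4 p [0.4488 0.0118 0.1746] xax [ 0.003 -0.001 -1.   ] yaw 72.78 F [ 0.03  0.01 -1.  ] gap 13.2
[-0.02 10.11 -2.95] [-3.08  0.03  0.  ]
```

>>> {"op": "carry_out", "data": {
  "commands": [
    [[0,1.7,-0.5,-0.6,0,0,8],[0,3.4,-1,-1.2,0,0,8],[0,5.1,-1.5,-1.8,0,0,8],[0,6.8,-2,-2.4,0,0,8],[0,8.2,-2.4,-3.08,0,0,8]]
  ]
}}

```text
t: 3.9
tcp_pos: [0.4512, 0.2276, 0.1728]
tool_rot: [0.01, 0.707, -0.01, 0.707]
force: [1.0, -0.5, -0.6]
finger_gap: 0.155
```

Run:
```python
from h import *
tcp0()
d=delta([.4533,.275,.175],down(np.radians(88.2))); print(d[0].round(2),d[1].round(2))
```

```text
t 3.9 p [0.4512 0.2276 0.1728] xax [ 0.001  0.    -1.   ] yaw 88.36 F [ 0.98 -0.5  -0.65] gap 13.3
[-0.09  1.9   0.03] [ 0.03  0.01 -0.  ]
```

>>> {"op": "carry_out", "data": {
  "commands": [
    [[0,0.8,0,0,0,0,8],[-0.05,1.4,0,0,0,0,8],[-0.05,1.85,0,0,0,0,8],[-0.05,1.85,0,0,0,0,8],[-0.05,1.85,0,0,0,0,8]]
  ]
}}

```text
t: 4.4
tcp_pos: [0.4531, 0.271, 0.1735]
tool_rot: [0.011, 0.707, -0.012, 0.707]
force: [0.6, 0.2, 0.1]
finger_gap: 0.156
```

Run:
```python
from h import *
tcp0()
w=snap("wrist"); cv2.imwrite("pics/w3.png",cv2.resize(w["bgr"],(800,600),interpolation=cv2.INTER_CUBIC))
print(w2px(w,[[.4533,.275,.034]])*800/512-np.array([0,0]))
```

```text
t 4.4 p [0.4531 0.271  0.1735] xax [-0.    -0.001 -1.   ] yaw 88.16 F [0.57 0.22 0.15] gap 13.3
[[402.75847165 275.1435151 ]]
```

View pics/w3.png

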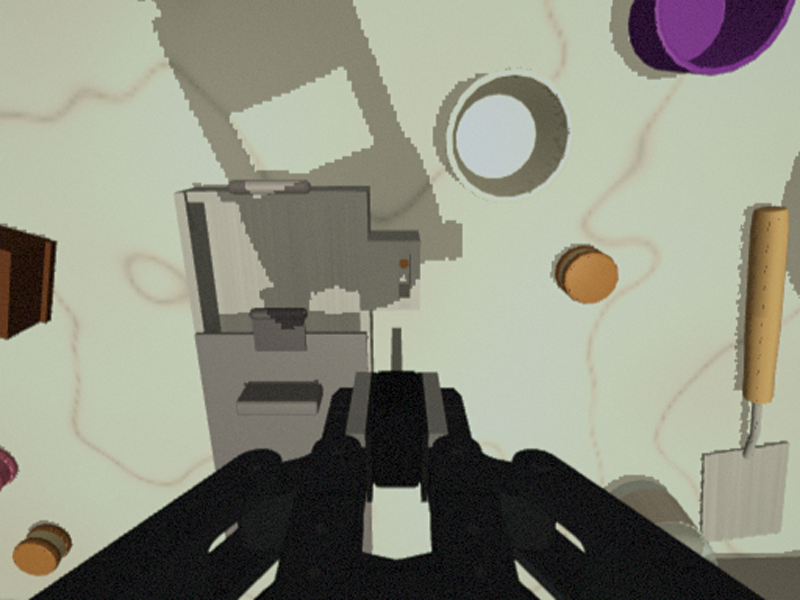

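Run:
```python
from h import *
w=snap("wrist"); tcp0(); crop(w,220,135,70,65,10,"w3c")
```

```text
t 4.5 p [0.4531 0.2707 0.1735] xax [-0.001 -0.001 -1.   ] yaw 88.11 F [-0.12  0.52 -1.15] gap 13.5
```

View pics/w3c.png

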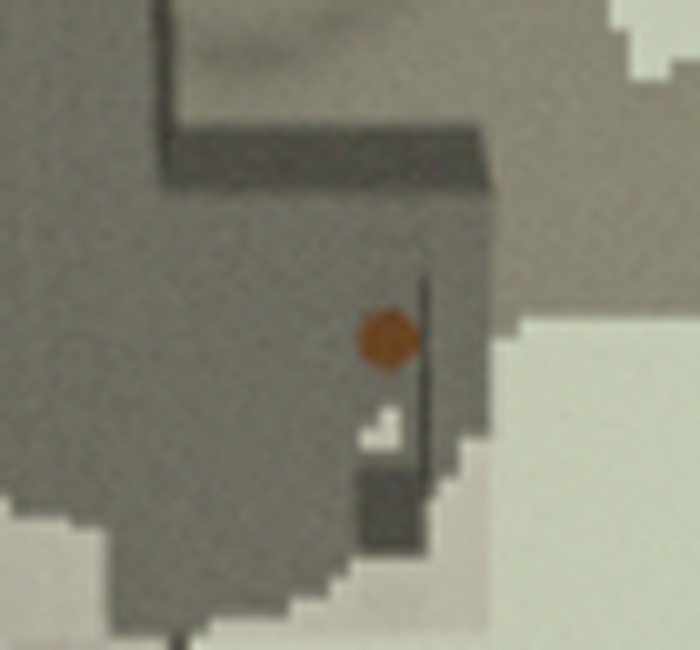

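Run:
```python
from h import *
w=snap("wrist"); tcp0(); 
for P in [(392,413),(392,270),(392,555)]:
    print(px2w(w,220+(P[0]+.5)/10-.5,135+(P[1]+.5)/10-.5,.034).round(4))
_,p,r=st()
# blade prediction: tip points (tool z offset +-10mm, tool x +41.5)
for zz in (-.01,0,.01):
    print(w2px(w,p+r.apply([.0415,0,zz])))
crop(w,225,195,60,60,10,"w3d")
```

```text
t 4.55 p [0.4532 0.2707 0.1735] xax [-0. -0. -1.] yaw 88.11 F [ 1.29 -0.21  0.38] gap 13.2
[0.4531 0.2756 0.034 ]
[0.4391 0.276  0.034 ]
[0.4675 0.2752 0.034 ]
[[253.62979568 204.38068128]]
[[253.63169883 218.60893364]]
[[253.63354072 232.37916834]]
```

View pics/w3d.png

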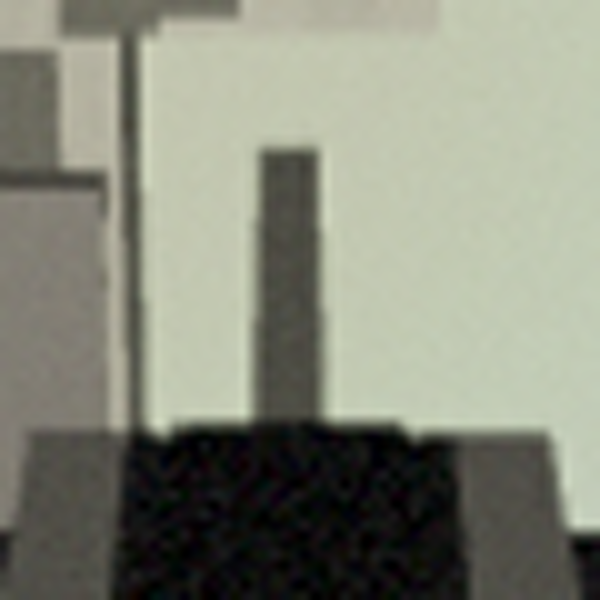

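Run:
```python
from h import *
w=snap("wrist"); _,p,r=st(); tcp0()
def f(q):
    X,z,y=q
    a=w2px(w,[p+r.apply([X,y,z-.01]),p+r.apply([X-.042,y,z-.013])])
    return [a[0,1]-209.75,a[1,1]-237.3,a[0,0]-(225+28.8-.45)]
s=least_squares(f,[.04,0,0],x_scale=.01); print(s.x,s.fun)
for X in (.0395,.0415,.0435):print(X,w2px(w,[p+r.apply([X,0,-.01]),p+r.apply([X-.042,0,-.013])]))
```

```text
t 4.6 p [0.4532 0.2708 0.1735] xax [-0. -0. -1.] yaw 88.11 F [-0.45 -0.18  0.1 ] gap 13.4
[ 0.03478023  0.00094686 -0.00020599] [1.13686838e-13 0.00000000e+00 2.84217094e-14]
0.0395 [[253.67256565 205.50025452]
 [253.75814278 231.19489389]]
0.0415 [[253.66933908 204.33422994]
 [253.75304618 229.41618206]]
0.0435 [[253.66617372 203.19032774]
 [253.74807107 227.67987359]]
```

>>> {"op": "carry_out", "data": {
  "commands": [
    [[0,0.2,-0.11,0,0,0,8],[1.0,0.2,-0.11,0,0,0,8],[2,0.2,-0.11,0,0,0,8],[3,0.2,-0.11,0,0,0,8],[3.5,0.2,-0.11,0,0,0,8]]
  ]
}}

```text
t: 5.1
tcp_pos: [0.4495, 0.2764, 0.0843]
tool_rot: [0.011, 0.708, -0.012, 0.706]
force: [-0.6, 0.2, -0.7]
finger_gap: 0.158
```

Run:
```python
from h import *
w=snap("wrist"); tcp0(); crop(w,200,180,120,90,6,"w4c")
s=snap("scene"); crop(s,280,160,80,60,10,"s4c")
```

```text
t 5.15 p [0.4489 0.2762 0.0833] xax [-0.005 -0.002 -1.   ] yaw 88.17 F [ 0.63  0.07 -2.05] gap 13.3
```

View pics/w4c.png

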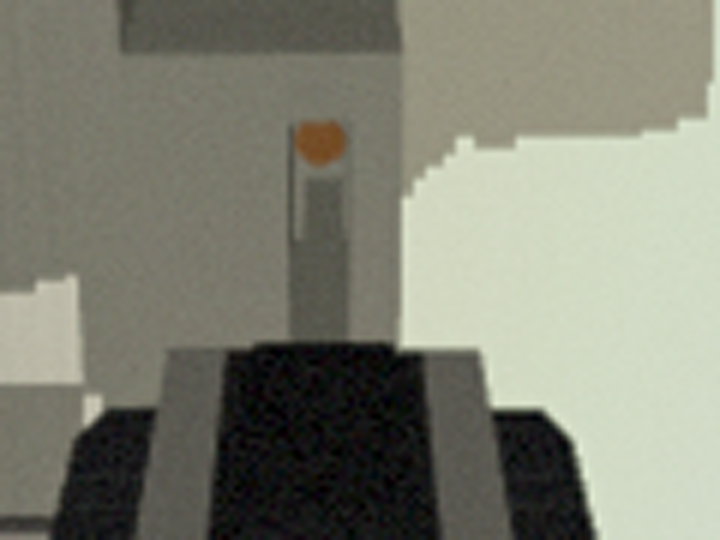

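View pics/s4c.png

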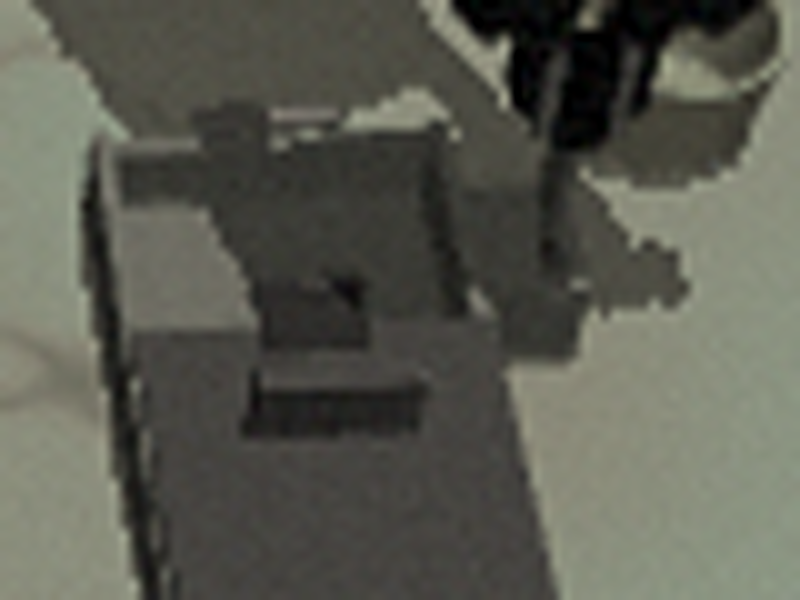

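>>> {"op": "carry_out", "data": {
  "commands": [
    [[0,-0.015,0.04,0,0,0,8],[0.2,-0.015,0.04,0,0,0,8],[0.4,-0.015,0.04,0,0,0,8],[0.6,-0.015,0.04,0,0,0,8],[0.6,-0.015,0.04,0,0,0,8]]
  ]
}}

```text
t: 5.7
tcp_pos: [0.4512, 0.2763, 0.0706]
tool_rot: [0.011, 0.707, -0.011, 0.707]
force: [0.5, -0.4, -0.5]
finger_gap: 0.155
```

Run:
```python
from h import *
w=snap("wrist"); tcp0(); crop(w,200,180,120,90,6,"w5c")
```

```text
t 5.75 p [0.4514 0.2763 0.0708] xax [-0.001 -0.    -1.   ] yaw 88.19 F [ 0.11 -0.48 -0.06] gap 13.1
```

View pics/w5c.png

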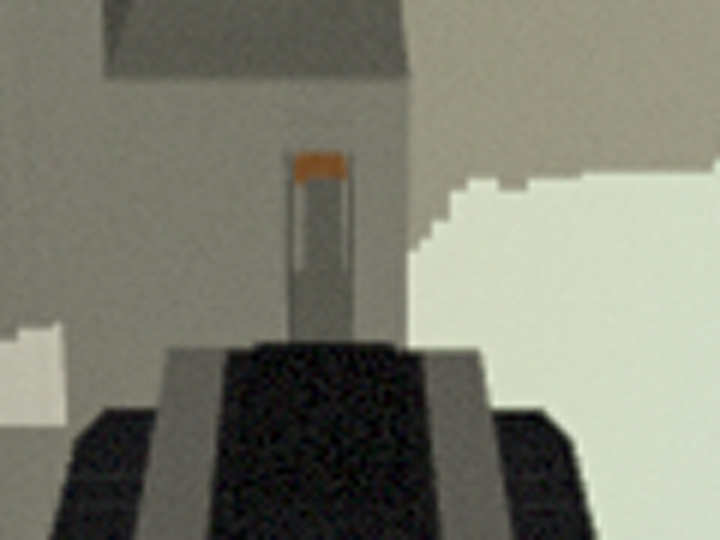

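>>> {"op": "carry_out", "data": {
  "commands": [
    [[0.1,-0.01,0,0,0,0,8],[0.2,-0.01,0,0,0,0,8],[0.35,-0.01,0,0,0,0,8],[0.5,-0.01,0,0,0,0,8],[0.6,-0.01,0,0,0,0,8]]
  ]
}}

```text
t: 6.25
tcp_pos: [0.4514, 0.2761, 0.0556]
tool_rot: [0.011, 0.707, -0.011, 0.707]
force: [-0.2, -0.1, 0.1]
finger_gap: 0.156
```

>>> {"op": "carry_out", "data": {
  "commands": [
    [[0.1,0,0,0,0,0,8],[0.2,0,0,0,0,0,8],[0.28,0,0,0,0,0,8],[0.32,0,0,0,0,0,8],[0.32,0,0,0,0,0,8]]
  ]
}}

```text
t: 6.75
tcp_pos: [0.4515, 0.2761, 0.0479]
tool_rot: [0.011, 0.707, -0.011, 0.707]
force: [-0.2, -0.6, -0.4]
finger_gap: 0.159
```

Run:
```python
from h import *
w=snap("wrist"); tcp0(); crop(w,200,180,120,90,6,"w6c")
s=snap("scene"); crop(s,280,160,80,60,10,"s6c")
```

```text
t 6.8 p [0.4516 0.2762 0.048 ] xax [-0. -0. -1.] yaw 88.19 F [-0.23 -0.45 -1.23] gap 13.4
```

View pics/w6c.png

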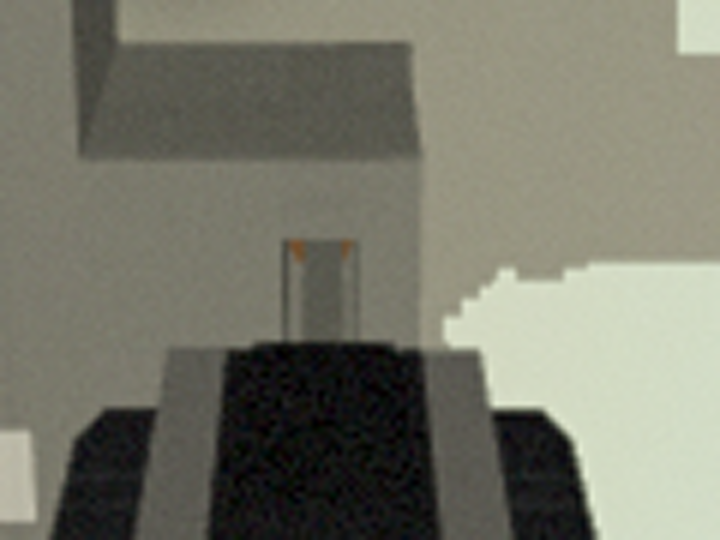

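View pics/s6c.png

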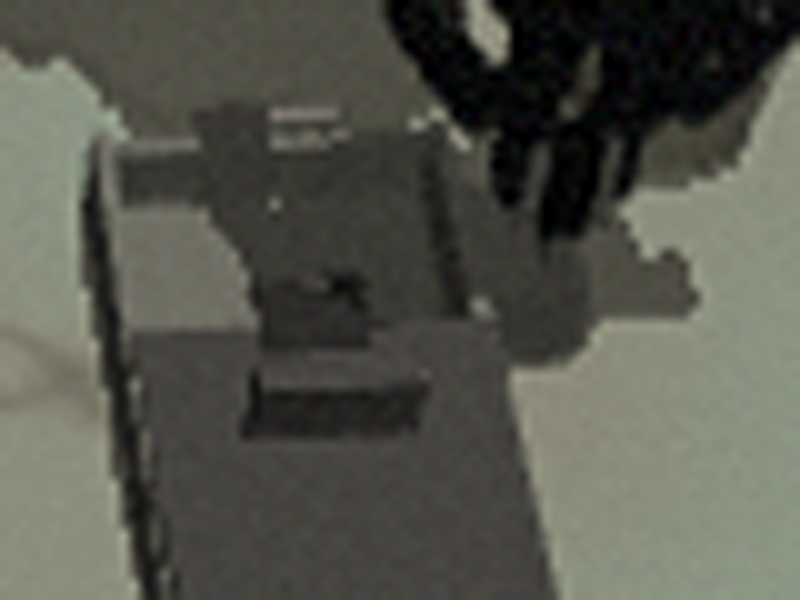

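>>> {"op": "carry_out", "data": {
  "commands": [
    [[0.05,0,0,0,0,0,8],[0.05,0,0,0,0,0,14],[0.05,0,0,0,0,0,30],[0.05,0,0,0,0,0,40],[-0.3,0,0,0,0,0,40]]
  ]
}}

```text
t: 7.35
tcp_pos: [0.4509, 0.2759, 0.0551]
tool_rot: [0.011, 0.708, -0.011, 0.706]
force: [-0.6, -0.1, 0.5]
finger_gap: 0.466
```

>>> {"op": "carry_out", "data": {
  "commands": [
    [[-1.0,0,0,0,0,0,40],[-2.2,0,0,0,0,0,40],[-3.6,0,0,0,0,0,40],[-5,0,0,0,0,0,40],[-5,0,0,0,0,0,40]]
  ]
}}

```text
t: 7.85
tcp_pos: [0.4547, 0.2774, 0.1858]
tool_rot: [0.012, 0.703, -0.01, 0.711]
force: [0.8, -0.1, 1.1]
finger_gap: 0.467
```

Run:
```python
from h import *
w=snap("wrist"); tcp0(); cv2.imwrite("pics/w7.png",cv2.resize(w["bgr"],(800,600),interpolation=cv2.INTER_CUBIC))
s=snap("scene"); crop(s,280,160,80,60,10,"s7c")
print(w2px(w,[[.4531,.2755,.074],[.4531,.2755,.034]])*800/512)
```

```text
t 7.9 p [0.4532 0.2768 0.1836] xax [ 0.006  0.002 -1.   ] yaw 88.2 F [ 0.42 -0.26 -1.19] gap 40.1
[[391.75865368 284.36449632]
 [391.99943279 264.62937839]]
```

View pics/w7.png

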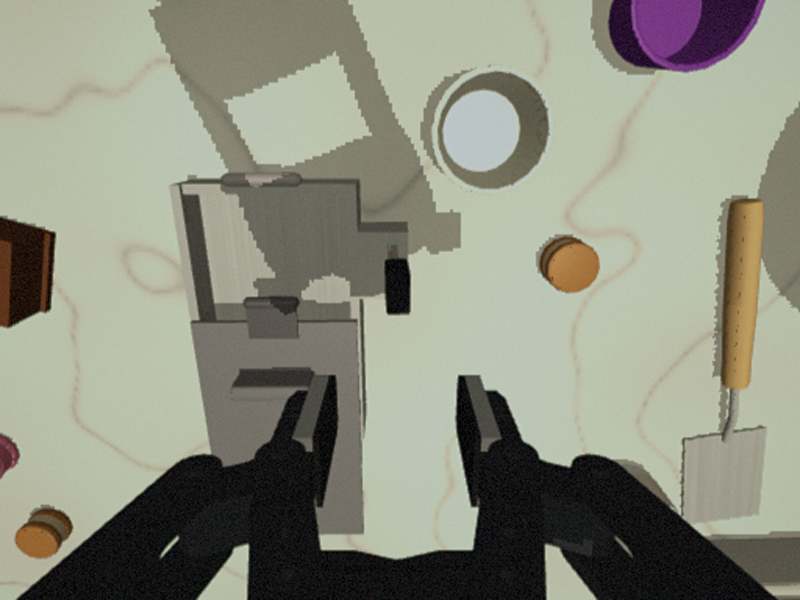

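View pics/s7c.png

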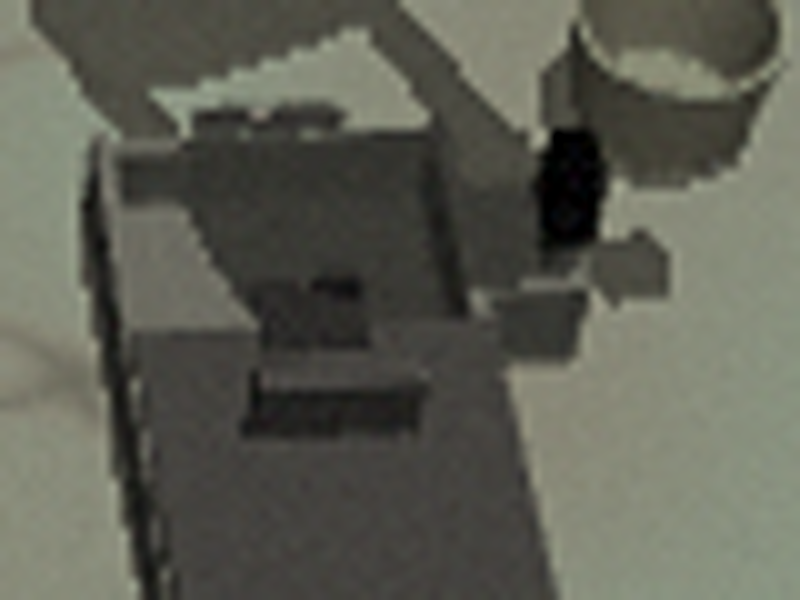

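```bash
cat >> h.py <<'E'
CX,CY,CT=.4908,.1958,np.radians(-1.8)
def cas(x,y,z): return np.array([CX+np.cos(CT)*x-np.sin(CT)*y, CY+np.sin(CT)*x+np.cos(CT)*y, z])
def show(pos,yaw=88.2):
    tcp0(); d=delta(pos,down(np.radians(yaw))); print("d",d[0].round(2),"rot",d[1].round(2))
E
python3 - <<'E'
from h import *
show(cas(.005,0,.10)); show(cas(.005,0,.048)); print(st()[0]["q"])
E
```

```text
t 7.95 p [0.4519 0.2763 0.1819] xax [ 0.003  0.001 -1.   ] yaw 88.19 F [-1.12 -0.28  0.88] gap 40.5
d [ 3.28 -3.17  1.85] rot [-0.    0.03 -0.01]
t 7.95 p [0.4519 0.2763 0.1819] xax [ 0.003  0.001 -1.   ] yaw 88.19 F [-1.12 -0.28  0.88] gap 40.5
d [ 5.36 -3.17  1.84] rot [-0.    0.03 -0.01]
[ 3.37618601e-01  4.67152242e-01  1.72422283e+00  1.04388322e-06
  9.47550497e-01 -1.20162506e+00]
```

>>> {"op": "carry_out", "data": {
  "commands": [
    [[0.3,-1.2,0.7,0,0,0,0],[1,-2.4,1.4,0,0,0,0],[2.2,-3.17,1.85,0,0,0,0],[3.3,-3.17,1.85,0,0,0,0],[3.3,-3.17,1.85,0,0,0,0]]
  ]
}}

```text
t: 8.45
tcp_pos: [0.4917, 0.1939, 0.0938]
tool_rot: [0.011, 0.711, -0.013, 0.703]
force: [-0.4, 0.1, 0.9]
finger_gap: -0.002
```

Run:
```python
from h import *
show(cas(.005,0,.048))
w=snap("wrist"); crop(w,140,150,220,160,3.6,"w8c")
```

```text
t 8.45 p [0.4917 0.1939 0.0938] xax [-0.011 -0.002 -1.   ] yaw 88.08 F [-0.41  0.08  0.9 ] gap -0.2
d [1.83 0.08 0.18] rot [-0.02 -0.13  0.02]
```

View pics/w8c.png

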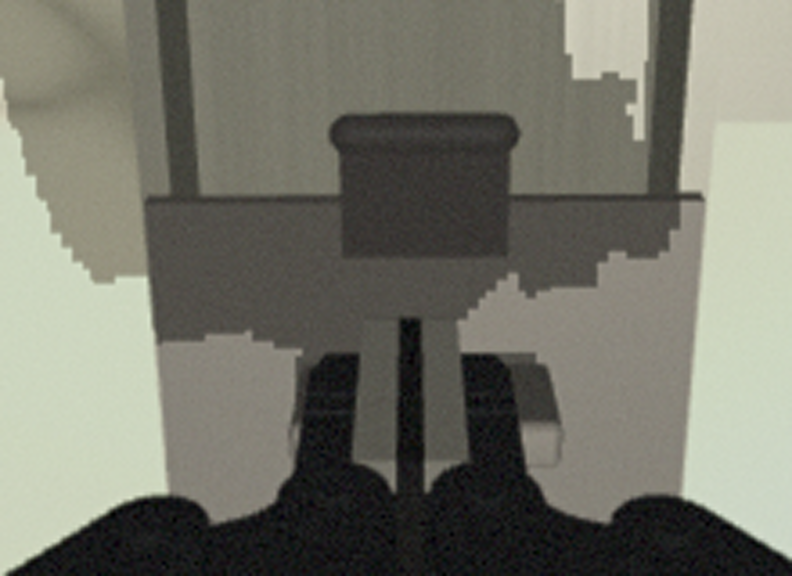

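>>> {"op": "carry_out", "data": {
  "commands": [
    [[0.5,0.05,0.25,0,0,0,0],[1.0,0.05,0.25,0,0,0,0],[1.5,0.05,0.25,0,0,0,0],[1.7,0.05,0.25,0,0,0,0],[1.7,0.05,0.25,0,0,0,0]]
  ]
}}

```text
t: 9.0
tcp_pos: [0.5007, 0.1966, 0.0547]
tool_rot: [0.011, 0.708, -0.011, 0.706]
force: [-0.1, -0.2, 1.1]
finger_gap: 0.002
```

Run:
```python
from h import *
show(cas(.122,0,.048))
```

```text
t 9.0 p [0.5007 0.1966 0.0547] xax [-0.002 -0.    -1.   ] yaw 88.21 F [-0.08 -0.19  1.08] gap 0.2
d [ 0.26 -0.05  4.49] rot [ 0.   -0.02  0.01]
```

>>> {"op": "carry_out", "data": {
  "commands": [
    [[0.2,-0.02,0.3,0,0,0,0],[0.2,-0.03,0.8,0,0,0,0],[0.2,-0.04,1.4,0,0,0,0],[0.2,-0.05,2.0,0,0,0,0],[0.2,-0.05,2.6,0,0,0,0]]
  ]
}}

```text
t: 9.5
tcp_pos: [0.5669, 0.1934, 0.0505]
tool_rot: [0.011, 0.708, -0.011, 0.706]
force: [-2.5, 1.9, -1.2]
finger_gap: 0.001
```

>>> {"op": "carry_out", "data": {
  "commands": [
    [[0,0,0.5,0,0,0,0],[0,0,1.0,0,0,0,0],[0,0,1.4,0,0,0,0],[0,0,1.7,0,0,0,0],[0,0,1.85,0,0,0,0]]
  ]
}}

```text
t: 10.0
tcp_pos: [0.6138, 0.1917, 0.0506]
tool_rot: [0.011, 0.707, -0.011, 0.707]
force: [-1.9, 2.1, 0.1]
finger_gap: 0.003
```

Run:
```python
from h import *
show(cas(.122,0,.05))
s=snap("top"); crop(s,165,110,80,120,5,"t9c")
```

```text
t 10.0 p [0.6138 0.1917 0.0506] xax [ 0.001  0.    -1.   ] yaw 88.18 F [-1.88  2.12  0.11] gap 0.2
d [ 0.03  0.01 -0.04] rot [-0.    0.01 -0.  ]
```

View pics/t9c.png

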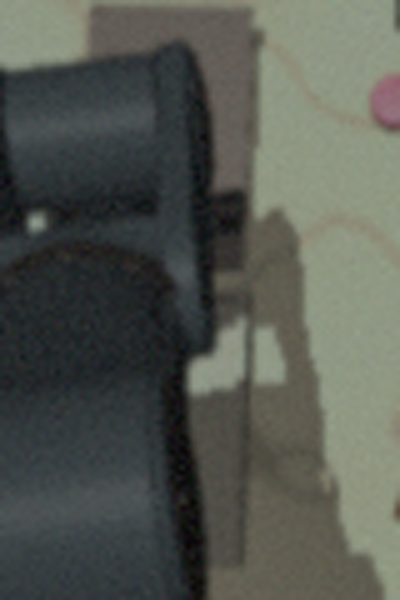

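>>> {"op": "carry_out", "data": {
  "commands": [
    [[0,0,0.06,0,0,0,0],[0,0,0.12,0,0,0,0],[0,0,0.16,0,0,0,0],[0,0,0.2,0,0,0,0],[0,0,0.2,0,0,0,0]]
  ]
}}

```text
t: 10.55
tcp_pos: [0.6141, 0.1915, 0.0507]
tool_rot: [0.011, 0.71, -0.011, 0.704]
force: [-7.8, -0.1, 6.1]
finger_gap: 0.0
```

>>> {"op": "carry_out", "data": {
  "commands": [
    [[0,0,-0.4,0,0,0,0],[-0.6,0,-0.8,0,0,0,20],[-1.8,0,-1.2,0,0,0,50],[-3,0,-1.6,0,0,0,70],[-4.2,0,-2,0,0,0,70]]
  ]
}}

```text
t: 11.05
tcp_pos: [0.568, 0.193, 0.1567]
tool_rot: [0.011, 0.706, -0.011, 0.708]
force: [0.2, -0.2, 1.4]
finger_gap: 0.679
```

Run:
```python
from h import *
show([.4603,.3926,.17],88)
```

```text
t 11.05 p [0.568  0.193  0.1567] xax [ 0.002 -0.    -1.   ] yaw 88.19 F [ 0.17 -0.16  1.4 ] gap 58.0
d [-0.54  7.84 -4.56] rot [0.04 0.03 0.  ]
```

>>> {"op": "carry_out", "data": {
  "commands": [
    [[-0.5,1.6,-0.9,0,0,0,60],[-0.5,3.2,-1.85,0,0,0,60],[-0.5,4.8,-2.8,0,0,0,60],[-0.5,6.4,-3.7,0,0,0,60],[-0.5,7.8,-4.5,0,0,0,60]]
  ]
}}

```text
t: 11.55
tcp_pos: [0.461, 0.3936, 0.1686]
tool_rot: [0.012, 0.706, -0.01, 0.708]
force: [0.6, 0.1, 0.1]
finger_gap: 0.702
```

Run:
```python
from h import *
show([.4603,.3926,.17],88)
w=snap("wrist"); cv2.imwrite("pics/w9.png",cv2.resize(w["bgr"],(800,600),interpolation=cv2.INTER_CUBIC)); print(w2px(w,[.4603,.3926,.022])*800/512)
s=snap("top"); cv2.imwrite("pics/t9.png",cv2.resize(s["bgr"],(800,600),interpolation=cv2.INTER_CUBIC))
```

```text
t 11.55 p [0.461  0.3936 0.1686] xax [ 0.003  0.001 -1.   ] yaw 88.22 F [0.59 0.07 0.14] gap 60.0
d [-0.06 -0.04 -0.03] rot [ 0.04  0.03 -0.02]
[[394.11630237 269.99279762]]
```

View pics/w9.png

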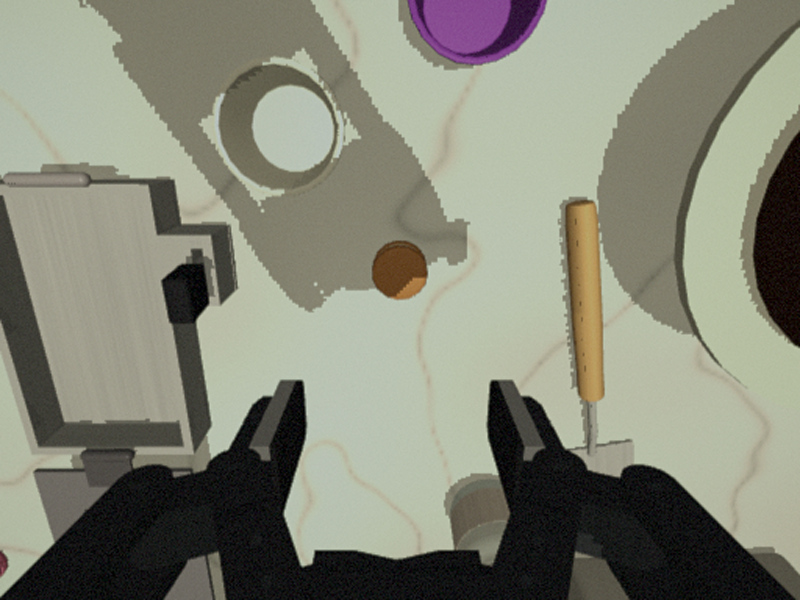

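View pics/t9.png

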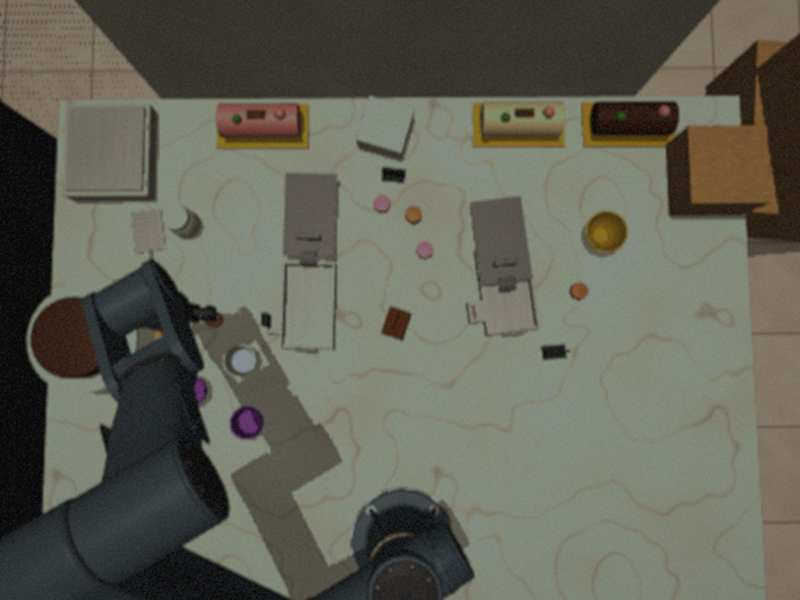

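Run:
```python
from h import *
w=snap("wrist"); tcp0(); f=512/800
crop(w,220,140,80,64,9,"w9c")
print(px2w(w,400*f-.2,272*f-.2,.022))
```

```text
t 11.7 p [0.4605 0.3938 0.1684] xax [ 0.002  0.001 -1.   ] yaw 88.46 F [ 1.21 -0.68  0.49] gap 60.1
[0.45951104 0.39850283 0.022     ]
```

View pics/w9c.png

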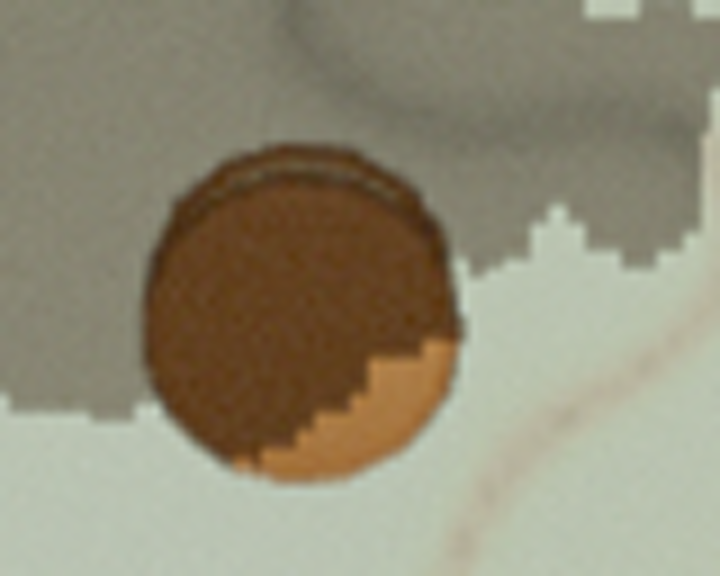

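Run:
```python
from h import *
w=snap("wrist"); tcp0(); f=512/800
hsv=cv2.cvtColor(w["bgr"],cv2.COLOR_BGR2HSV); m=cv2.inRange(hsv,(5,120,40),(20,255,255)); m[:, :220]=0;m[:,300:]=0; m[:140]=0;m[204:]=0
ys,xs=np.nonzero(m); print(xs.min(),xs.max(),ys.min(),ys.max())
print(px2w(w,(xs.min()+xs.max())/2,ys.max()-16.5,.022))
```

```text
t 11.75 p [0.4614 0.3924 0.1683] xax [ 0.002  0.    -1.   ] yaw 88.34 F [0.52 0.29 0.18] gap 60.3
238 272 155 191
[0.46147689 0.39535021 0.022     ]
```

>>> {"op": "carry_out", "data": {
  "commands": [
    [[1.5,0.04,0,0,0,0,60],[3,0.08,0,0,0,0,60],[4.5,0.08,0,0,0,0,60],[5.8,0.08,0,0,0,0,60],[6.45,0.08,0,0,0,0,60]]
  ]
}}

```text
t: 12.25
tcp_pos: [0.4615, 0.3912, 0.0041]
tool_rot: [0.011, 0.708, -0.013, 0.706]
force: [0.1, 0.4, -0.1]
finger_gap: 0.697
```

>>> {"op": "carry_out", "data": {
  "commands": [
    [[0,0,0,0,0,0,45],[0,0,0,0,0,0,30],[0,0,0,0,0,0,30],[0,0,0,0,0,0,30],[0,0,0,0,0,0,30]]
  ],
  "force": 25
}}

```text
t: 12.75
tcp_pos: [0.4623, 0.3941, 0.0082]
tool_rot: [0.012, 0.706, -0.011, 0.708]
force: [0.5, 0.4, 0.3]
finger_gap: 0.412
```

Run:
```python
from h import *
show(cas(.055,0,.10))
w=snap("wrist"); cv2.imwrite("pics/w10.png",w["bgr"])
```

```text
t 12.75 p [0.4623 0.3941 0.0082] xax [ 0.002  0.001 -1.   ] yaw 88.2 F [0.46 0.44 0.3 ] gap 35.1
d [-3.68 -7.89  3.6 ] rot [ 0.    0.02 -0.01]
```

View pics/w10.png

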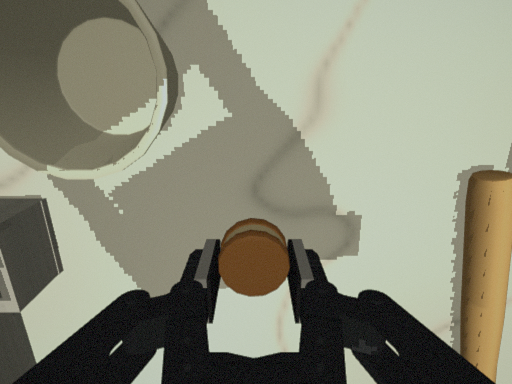

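>>> {"op": "carry_out", "data": {
  "commands": [
    [[-0.8,0,0,0,0,0,30],[-1.8,0,0,0,0,0,30],[-3,0,0,0,0,0,30],[-4.5,-0.5,0.3,0,0,0,30],[-5,-1.5,0.8,0,0,0,30]]
  ]
}}

```text
t: 13.3
tcp_pos: [0.4819, 0.3578, 0.1361]
tool_rot: [0.011, 0.705, -0.009, 0.709]
force: [-0.1, -0.4, -0.1]
finger_gap: 0.409
```

>>> {"op": "carry_out", "data": {
  "commands": [
    [[0,-1.4,0.6,0,0,0,30],[0,-2.9,1.3,0,0,0,30],[0,-4.4,1.9,0,0,0,30],[0,-5.6,2.5,0,0,0,30],[0,-6.4,2.8,0,0,0,30]]
  ]
}}

```text
t: 13.8
tcp_pos: [0.5466, 0.1912, 0.1324]
tool_rot: [0.012, 0.706, -0.012, 0.708]
force: [0.5, -0.4, 0.2]
finger_gap: 0.406
```

Run:
```python
from h import *
show(cas(.055,0,.012))
w=snap("wrist"); cv2.imwrite("pics/w11.png",w["bgr"])
```

```text
t 13.8 p [0.5466 0.1912 0.1324] xax [ 0.002 -0.    -1.   ] yaw 88.09 F [ 0.46 -0.38  0.19] gap 34.7
d [ 4.82  0.11 -0.05] rot [-0.02  0.02  0.  ]
```

View pics/w11.png

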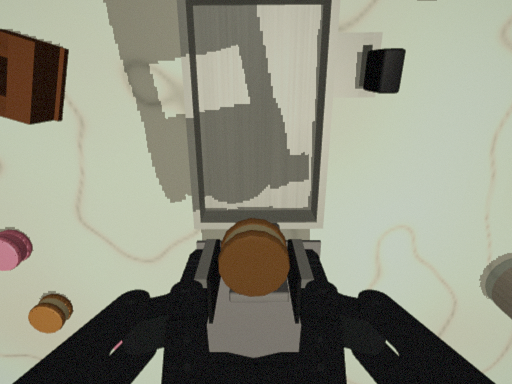

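>>> {"op": "carry_out", "data": {
  "commands": [
    [[1.2,0.1,-0.05,0,0,0,30],[2.4,0.1,-0.05,0,0,0,30],[3.6,0.1,-0.05,0,0,0,30],[4.3,0.1,-0.05,0,0,0,30],[4.65,0.1,-0.05,0,0,0,30]]
  ]
}}

```text
t: 14.35
tcp_pos: [0.5428, 0.1961, 0.014]
tool_rot: [0.011, 0.708, -0.011, 0.706]
force: [0.3, 0.0, 0.1]
finger_gap: 0.407
```

>>> {"op": "carry_out", "data": {
  "commands": [
    [[0.05,0,0,0,0,0,30],[0.05,0,0,0,0,0,38],[0.05,0,0,0,0,0,46],[0.05,0,0,0,0,0,46],[0.05,0,0,0,0,0,46]]
  ]
}}

```text
t: 14.85
tcp_pos: [0.5446, 0.196, 0.0151]
tool_rot: [0.011, 0.706, -0.011, 0.708]
force: [-0.2, -0.1, 0.1]
finger_gap: 0.536
```

>>> {"op": "carry_out", "data": {
  "commands": [
    [[-0.6,0,0,0,0,0,46],[-1.6,0,0,0,0,0,46],[-3,0,0,0,0,0,46],[-4.4,0,0,0,0,0,46],[-5.6,0,0,0,0,0,60]]
  ]
}}

```text
t: 15.35
tcp_pos: [0.5444, 0.196, 0.1574]
tool_rot: [0.011, 0.706, -0.011, 0.708]
force: [0.1, 0.6, 0.0]
finger_gap: 0.685
```

Run:
```python
from h import *
show([.682,-.0272,.17],88)
w=snap("wrist"); cv2.imwrite("pics/w12.png",w["bgr"]); s=snap("top"); cv2.imwrite("pics/t12.png",cv2.resize(s["bgr"],(800,600)))
```

```text
t 15.35 p [0.5444 0.196  0.1574] xax [ 0.002  0.    -1.   ] yaw 88.19 F [0.11 0.56 0.01] gap 58.5
d [-0.49 -8.75  5.78] rot [ 0.04  0.03 -0.  ]
```

View pics/w12.png

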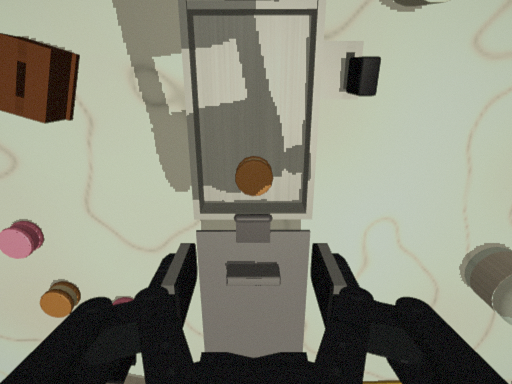

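View pics/t12.png

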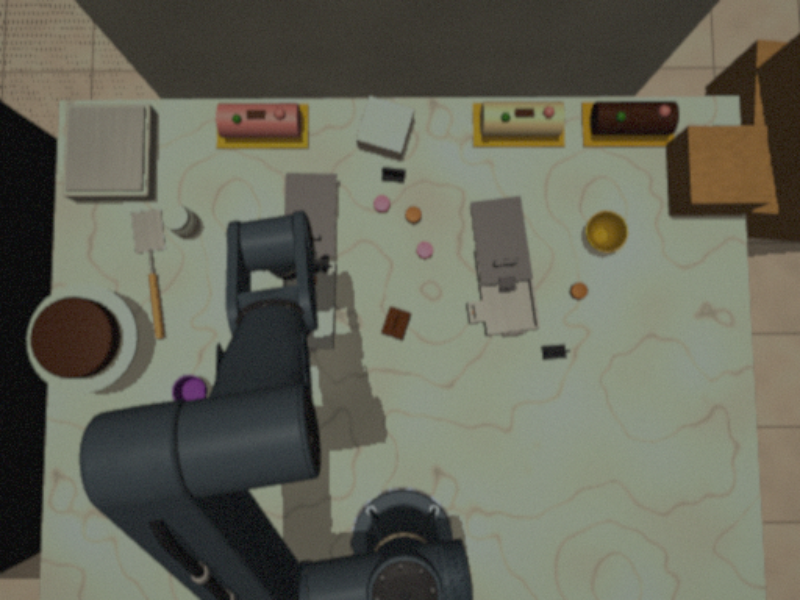

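>>> {"op": "carry_out", "data": {
  "commands": [
    [[-0.3,-1.5,1.0,0,0,0,50],[-0.5,-3,2,0,0,0,50],[-0.5,-4.5,3,0,0,0,50],[-0.5,-6,4,0,0,0,50],[-0.5,-7.5,5,0,0,0,50]]
  ]
}}

```text
t: 15.95
tcp_pos: [0.6632, 0.0031, 0.1668]
tool_rot: [0.011, 0.707, -0.011, 0.707]
force: [0.3, 0.9, 0.0]
finger_gap: 0.585
```

>>> {"op": "carry_out", "data": {
  "commands": [
    [[0,-0.6,0.4,0,0,0,50],[0,-1,0.65,0,0,0,50],[0,-1.25,0.78,0,0,0,50],[0,-1.25,0.78,0,0,0,50],[0,-1.25,0.78,0,0,0,50]]
  ]
}}

```text
t: 16.45
tcp_pos: [0.6807, -0.0257, 0.1667]
tool_rot: [0.011, 0.708, -0.01, 0.707]
force: [-0.7, 0.4, -0.5]
finger_gap: 0.582
```

```bash
cat >> h.py <<'E'
def mac(w,u0,v0,u1,v1,rows=None):
    hsv=cv2.cvtColor(w["bgr"],cv2.COLOR_BGR2HSV); m=cv2.inRange(hsv,(5,110,35),(20,255,255)); k=np.zeros_like(m); k[v0:v1,u0:u1]=m[v0:v1,u0:u1]
    ys,xs=np.nonzero(k); (c,r)=((xs.min()+xs.max())/2,(xs.max()-xs.min()+1)/2)
    print("bbox",xs.min(),xs.max(),ys.min(),ys.max(),"top face",px2w(w,c,ys.max()+.5-r*.97,.022).round(4))
E
python3 - <<'E'
from h import *
show([.682,-.0272,.17],88)
w=snap("wrist"); cv2.imwrite("pics/w13.png",w["bgr"]); print(w2px(w,[.682,-.0272,.022])); mac(w,215,130,295,230); tcp0()
E
```

```text
t 16.45 p [ 0.6807 -0.0257  0.1667] xax [-0.001  0.001 -1.   ] yaw 88.27 F [-0.67  0.42 -0.45] gap 49.7
d [-0.13 -0.06  0.06] rot [ 0.05 -0.02 -0.01]
[[251.9139288  175.95939018]]
bbox 234 269 158 194 top face [ 0.6831 -0.0276  0.022 ]
t 16.5 p [ 0.6807 -0.0256  0.1668] xax [-0.001  0.001 -1.   ] yaw 88.28 F [ 0.14 -0.44  0.56] gap 49.7
```

View pics/w13.png

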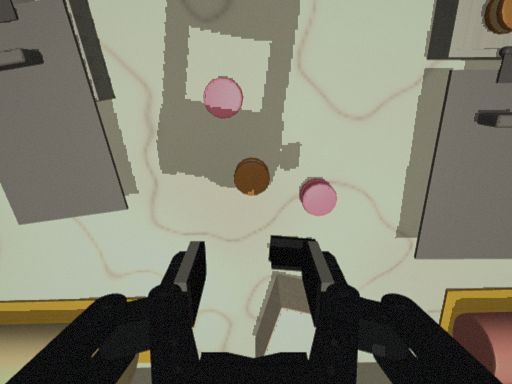

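>>> {"op": "carry_out", "data": {
  "commands": [
    [[1.5,-0.05,0.08,0,0,0,50],[3,-0.06,0.08,0,0,0,50],[4.5,-0.06,0.08,0,0,0,50],[5.8,-0.06,0.08,0,0,0,50],[6.45,-0.06,0.08,0,0,0,50]]
  ]
}}

```text
t: 17.0
tcp_pos: [0.6809, -0.0271, 0.0025]
tool_rot: [0.011, 0.709, -0.01, 0.705]
force: [-0.0, -0.3, 0.0]
finger_gap: 0.585
```

>>> {"op": "carry_out", "data": {
  "commands": [
    [[0,0,0,0,0,0,45],[0,0,0,0,0,0,30],[0,0,0,0,0,0,30],[0,0,0,0,0,0,30],[0,0,0,0,0,0,30]]
  ]
}}

```text
t: 17.5
tcp_pos: [0.6845, -0.029, 0.0071]
tool_rot: [0.011, 0.706, -0.011, 0.708]
force: [1.0, -0.3, -0.5]
finger_gap: 0.407
```

>>> {"op": "carry_out", "data": {
  "commands": [
    [[-0.8,0,0,0,0,0,30],[-1.8,0,0,0,0,0,30],[-3,0,0,0,0,0,30],[-4.4,0,0,0,0,0,30],[-5,0,0,0,0,0,30]]
  ]
}}

```text
t: 18.0
tcp_pos: [0.6857, -0.0293, 0.1349]
tool_rot: [0.011, 0.705, -0.012, 0.709]
force: [0.9, -0.3, -0.5]
finger_gap: 0.409
```

Run:
```python
from h import *
show(cas(.008,0,.135))
w=snap("wrist"); cv2.imwrite("pics/w14.png",w["bgr"])
```

```text
t 18.0 p [ 0.6857 -0.0293  0.1349] xax [ 0.007 -0.001 -1.   ] yaw 88.18 F [ 0.9  -0.35 -0.54] gap 34.9
d [-0.07  8.75 -7.76] rot [-0.    0.08  0.01]
```

View pics/w14.png

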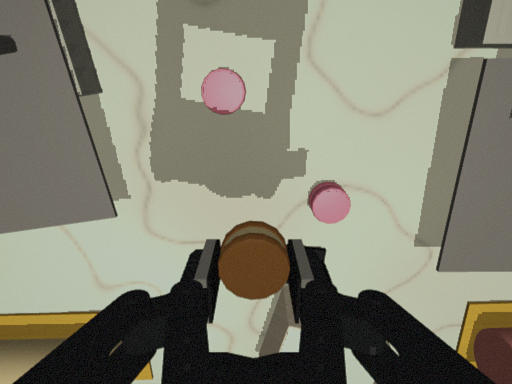

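>>> {"op": "carry_out", "data": {
  "commands": [
    [[0,1.3,-1.1,0,0,0,30],[0,2.6,-2.3,0,0,0,30],[0,4.0,-3.5,0,0,0,30],[0,5.4,-4.7,0,0,0,30],[0,6.8,-5.9,0,0,0,30]]
  ]
}}

```text
t: 18.55
tcp_pos: [0.5395, 0.1467, 0.1295]
tool_rot: [0.011, 0.708, -0.011, 0.706]
force: [0.8, 0.8, -0.3]
finger_gap: 0.408
```

Run:
```python
from h import *
show(cas(.008,0,.135))
```

```text
t 18.55 p [0.5395 0.1467 0.1295] xax [-0.002  0.    -1.   ] yaw 88.14 F [ 0.77  0.84 -0.3 ] gap 34.8
d [-0.22  1.9  -1.69] rot [-0.01 -0.02  0.  ]
```

>>> {"op": "carry_out", "data": {
  "commands": [
    [[0,1.0,-0.9,0,0,0,30],[0,1.7,-1.5,0,0,0,30],[0,1.9,-1.7,0,0,0,30],[0,1.9,-1.7,0,0,0,30],[0,1.9,-1.7,0,0,0,30]]
  ]
}}

```text
t: 19.05
tcp_pos: [0.5016, 0.1939, 0.1303]
tool_rot: [0.011, 0.707, -0.011, 0.707]
force: [-0.0, 1.6, -0.4]
finger_gap: 0.407
```

Run:
```python
from h import *
show(cas(.008,0,.0145))
w=snap("wrist"); cv2.imwrite("pics/w15.png",w["bgr"])
```

```text
t 19.05 p [0.5016 0.1939 0.1303] xax [ 0.001 -0.    -1.   ] yaw 88.16 F [-0.05  1.56 -0.44] gap 34.7
d [ 4.63  0.06 -0.12] rot [-0.01  0.01  0.  ]
```

View pics/w15.png

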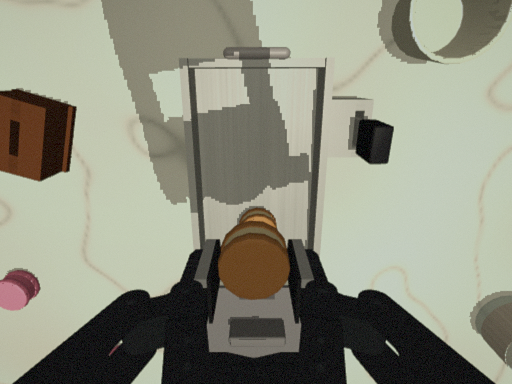

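>>> {"op": "carry_out", "data": {
  "commands": [
    [[1.2,0.05,-0.12,0,0,0,30],[2.4,0.05,-0.12,0,0,0,30],[3.6,0.05,-0.12,0,0,0,30],[4.3,0.05,-0.12,0,0,0,30],[4.6,0.05,-0.12,0,0,0,30]]
  ]
}}

```text
t: 19.6
tcp_pos: [0.4977, 0.1946, 0.0136]
tool_rot: [0.012, 0.708, -0.012, 0.706]
force: [0.8, -0.2, -1.4]
finger_gap: 0.406
```

>>> {"op": "carry_out", "data": {
  "commands": [
    [[0.03,0,0,0,0,0,30],[0.03,0,0,0,0,0,38],[0.03,0,0,0,0,0,46],[0.03,0,0,0,0,0,46],[0.03,0,0,0,0,0,46]]
  ]
}}

```text
t: 20.1
tcp_pos: [0.4981, 0.196, 0.0156]
tool_rot: [0.011, 0.706, -0.011, 0.708]
force: [-0.6, -0.4, -0.9]
finger_gap: 0.535
```

>>> {"op": "carry_out", "data": {
  "commands": [
    [[-0.6,0,0,0,0,0,46],[-1.6,0,0,0,0,0,46],[-3,0,0,0,0,0,46],[-4.4,0,0,0,0,0,46],[-5.6,0,0,0,0,0,55]]
  ]
}}

```text
t: 20.6
tcp_pos: [0.4977, 0.196, 0.1569]
tool_rot: [0.011, 0.706, -0.011, 0.708]
force: [1.5, 0.8, -1.2]
finger_gap: 0.644
```

Run:
```python
from h import *
show([.5149,-.374,.17],88); print(st()[0]["q"])
w=snap("wrist"); cv2.imwrite("pics/w16.png",w["bgr"]); s=snap("top"); cv2.imwrite("pics/t16.png",cv2.resize(s["bgr"],(800,600)))
```

```text
t 20.6 p [0.4977 0.196  0.1569] xax [ 0.002  0.    -1.   ] yaw 88.2 F [ 1.54  0.77 -1.23] gap 55.0
d [ -0.53 -22.77   1.4 ] rot [ 0.04  0.02 -0.  ]
[ 1.66217623e-01  5.11167537e-01  1.73275648e+00 -1.46304057e-05
  8.96144306e-01 -1.37323631e+00]
```

View pics/w16.png

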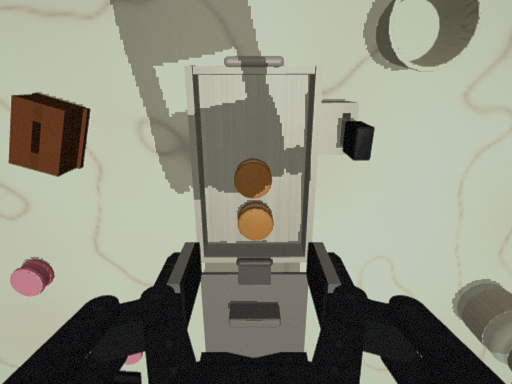

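View pics/t16.png

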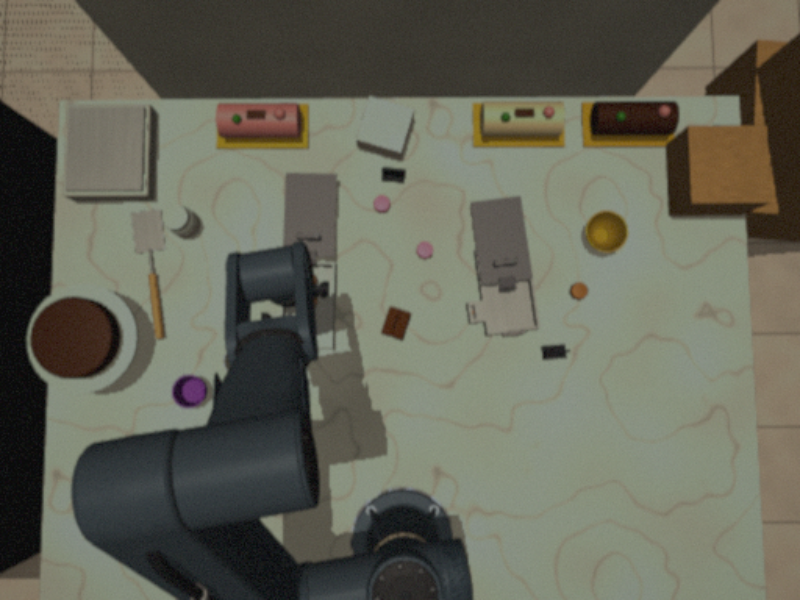

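>>> {"op": "carry_out", "data": {
  "commands": [
    [[-0.2,-1.7,0.1,0,0,0,55],[-0.4,-3.4,0.2,0,0,0,55],[-0.5,-5.2,0.3,0,0,0,55],[-0.5,-7,0.4,0,0,0,55],[-0.5,-8.8,0.55,0,0,0,55]]
  ]
}}

```text
t: 21.2
tcp_pos: [0.5035, -0.0258, 0.1669]
tool_rot: [0.011, 0.707, -0.011, 0.707]
force: [0.6, -0.9, 0.4]
finger_gap: 0.644
```

>>> {"op": "carry_out", "data": {
  "commands": [
    [[0,-1.8,0.1,0,0,0,55],[0,-3.6,0.2,0,0,0,55],[0,-5.4,0.3,0,0,0,55],[0,-7.2,0.4,0,0,0,55],[0,-8.8,0.55,0,0,0,55]]
  ]
}}

```text
t: 21.7
tcp_pos: [0.5104, -0.2467, 0.1666]
tool_rot: [0.012, 0.707, -0.011, 0.707]
force: [1.6, 0.7, -0.1]
finger_gap: 0.647
```

Run:
```python
from h import *
show([.5149,-.374,.17],88); print(st()[0]["q"])
```

```text
t 21.7 p [ 0.5104 -0.2467  0.1666] xax [-0.001  0.001 -1.   ] yaw 88.14 F [ 1.64  0.67 -0.08] gap 55.3
d [-0.14 -5.09  0.35] rot [ 0.03 -0.01 -0.01]
[-6.47252970e-01  5.34220030e-01  1.64303503e+00 -1.05707726e-04
  9.65501768e-01 -2.18549536e+00]
```

>>> {"op": "carry_out", "data": {
  "commands": [
    [[0,-1.5,0.1,0,0,0,55],[0,-3,0.2,0,0,0,55],[0,-4.3,0.3,0,0,0,55],[0,-4.95,0.35,0,0,0,55],[0,-4.95,0.35,0,0,0,55]]
  ]
}}

```text
t: 22.2
tcp_pos: [0.5157, -0.3704, 0.1665]
tool_rot: [0.012, 0.707, -0.012, 0.707]
force: [-0.0, -0.2, -0.5]
finger_gap: 0.645
```

Run:
```python
from h import *
show([.5149,-.374,.006],88.2)
w=snap("wrist"); cv2.imwrite("pics/w17.png",w["bgr"]); print(w2px(w,[.5149,-.374,.022])); mac(w,215,130,295,230); tcp0()
```

```text
t 22.2 p [ 0.5157 -0.3704  0.1665] xax [-0. -0. -1.] yaw 88.05 F [-0.03 -0.22 -0.48] gap 55.1
d [ 6.42 -0.14 -0.03] rot [-0.03 -0.    0.  ]
[[249.75532945 173.8360897 ]]
bbox 228 263 156 193 top face [ 0.517  -0.3782  0.022 ]
t 22.25 p [ 0.5154 -0.3683  0.1665] xax [-0.001  0.002 -1.   ] yaw 88.12 F [ 1.04  1.08 -0.21] gap 54.9
```

View pics/w17.png

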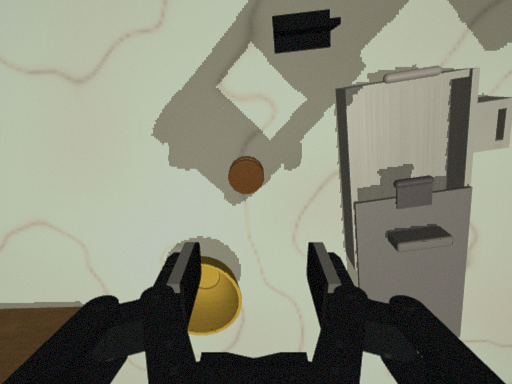

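>>> {"op": "carry_out", "data": {
  "commands": [
    [[1.5,-0.2,0.03,0,0,0,55],[3,-0.25,0.03,0,0,0,55],[4.5,-0.25,0.03,0,0,0,55],[5.8,-0.25,0.03,0,0,0,55],[6.4,-0.25,0.03,0,0,0,55]]
  ]
}}

```text
t: 22.75
tcp_pos: [0.5148, -0.3706, 0.0042]
tool_rot: [0.012, 0.709, -0.008, 0.705]
force: [-0.2, -0.3, 0.5]
finger_gap: 0.646
```

>>> {"op": "carry_out", "data": {
  "commands": [
    [[0,0,0,0,0,0,45],[0,0,0,0,0,0,30],[0,0,0,0,0,0,30],[0,0,0,0,0,0,30],[0,0,0,0,0,0,30]]
  ]
}}

```text
t: 23.25
tcp_pos: [0.5171, -0.3756, 0.0087]
tool_rot: [0.011, 0.706, -0.012, 0.708]
force: [-0.8, 0.8, -0.2]
finger_gap: 0.404
```

>>> {"op": "carry_out", "data": {
  "commands": [
    [[-0.8,0,0,0,0,0,30],[-1.8,0,0,0,0,0,30],[-3,0,0,0,0,0,30],[-4.4,0,0,0,0,0,30],[-5.4,0,0,0,0,0,30]]
  ]
}}

```text
t: 23.75
tcp_pos: [0.5171, -0.3757, 0.1453]
tool_rot: [0.01, 0.706, -0.012, 0.708]
force: [0.3, 0.0, -0.1]
finger_gap: 0.407
```

Run:
```python
from h import *
show(cas(-.04,0,.145))
w=snap("wrist"); cv2.imwrite("pics/w18.png",w["bgr"])
```

```text
t 23.75 p [ 0.5171 -0.3757  0.1453] xax [ 0.002 -0.002 -1.   ] yaw 88.18 F [ 0.25  0.   -0.1 ] gap 34.8
d [-0.05 22.81 -3.38] rot [-0.    0.03  0.03]
```

View pics/w18.png

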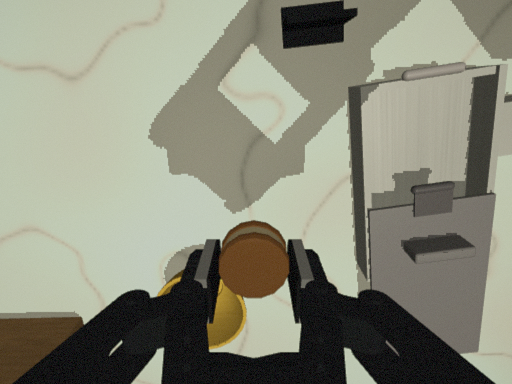

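>>> {"op": "carry_out", "data": {
  "commands": [
    [[0,1.6,-0.2,0,0,0,30],[0,3.3,-0.4,0,0,0,30],[0,5,-0.7,0,0,0,30],[0,6.7,-1,0,0,0,30],[0,8.4,-1.25,0,0,0,30]]
  ]
}}

```text
t: 24.3
tcp_pos: [0.4914, -0.1626, 0.1427]
tool_rot: [0.011, 0.707, -0.012, 0.707]
force: [0.7, 0.2, -0.0]
finger_gap: 0.401
```

>>> {"op": "carry_out", "data": {
  "commands": [
    [[0,1.7,-0.2,0,0,0,30],[0,3.4,-0.5,0,0,0,30],[0,5.1,-0.75,0,0,0,30],[0,6.8,-1,0,0,0,30],[0,8.4,-1.25,0,0,0,30]]
  ]
}}

```text
t: 24.8
tcp_pos: [0.467, 0.0484, 0.1427]
tool_rot: [0.011, 0.707, -0.011, 0.707]
force: [0.7, 0.1, -0.5]
finger_gap: 0.408
```

Run:
```python
from h import *
show(cas(-.04,0,.145))
```

```text
t 24.8 p [0.467  0.0484 0.1427] xax [ 0.001 -0.    -1.   ] yaw 88.17 F [ 0.74  0.06 -0.47] gap 34.8
d [-0.09  5.92 -0.84] rot [-0.01  0.01 -0.  ]
```

>>> {"op": "carry_out", "data": {
  "commands": [
    [[0,1.7,-0.25,0,0,0,30],[0,3.4,-0.5,0,0,0,30],[0,5.0,-0.7,0,0,0,30],[0,5.85,-0.84,0,0,0,30],[0,5.85,-0.84,0,0,0,30]]
  ]
}}

```text
t: 25.3
tcp_pos: [0.4504, 0.1961, 0.1426]
tool_rot: [0.01, 0.707, -0.009, 0.707]
force: [0.6, -1.2, -0.6]
finger_gap: 0.405
```

>>> {"op": "carry_out", "data": {
  "commands": [
    [[0,0,0,0,0,0,30],[0,0,0,0,0,0,30],[0,0,0,0,0,0,30],[0,0,0,0,0,0,30],[0,0,0,0,0,0,30]]
  ]
}}

```text
t: 25.8
tcp_pos: [0.4512, 0.1929, 0.1423]
tool_rot: [0.012, 0.707, -0.012, 0.707]
force: [-0.8, -0.1, 0.4]
finger_gap: 0.406
```

Run:
```python
from h import *
show(cas(-.04,0,.0145))
w=snap("wrist"); cv2.imwrite("pics/w19.png",w["bgr"])
```

```text
t 25.8 p [0.4512 0.1929 0.1423] xax [-0. -0. -1.] yaw 88.11 F [-0.83 -0.15  0.42] gap 34.6
d [ 5.11  0.17 -0.02] rot [-0.02 -0.    0.  ]
```

View pics/w19.png

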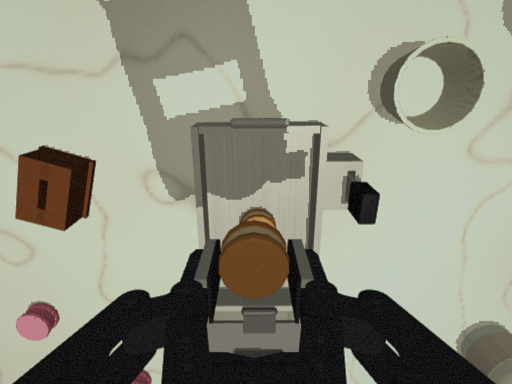

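>>> {"op": "carry_out", "data": {
  "commands": [
    [[1.2,0.08,0,0,0,0,30],[2.4,0.1,0,0,0,0,30],[3.6,0.1,0,0,0,0,30],[4.7,0.1,0,0,0,0,30],[5.08,0.1,0,0,0,0,30]]
  ]
}}

```text
t: 26.35
tcp_pos: [0.4498, 0.1956, 0.0132]
tool_rot: [0.011, 0.708, -0.012, 0.706]
force: [-2.4, -7.0, 5.2]
finger_gap: 0.404
```

>>> {"op": "carry_out", "data": {
  "commands": [
    [[0.03,0,0,0,0,0,30],[0.03,0,0,0,0,0,38],[0.03,0,0,0,0,0,44],[0.03,0,0,0,0,0,44],[0.03,0,0,0,0,0,44]]
  ]
}}

```text
t: 26.85
tcp_pos: [0.4515, 0.1962, 0.0153]
tool_rot: [0.011, 0.706, -0.011, 0.708]
force: [-0.1, 0.2, 0.2]
finger_gap: 0.515
```

>>> {"op": "carry_out", "data": {
  "commands": [
    [[-0.6,0,0,0,0,0,44],[-1.6,0,0,0,0,0,44],[-3,0,0,0,0,0,44],[-4.4,0,0,0,0,0,44],[-5.6,0,0,0,0,0,44]]
  ]
}}

```text
t: 27.35
tcp_pos: [0.4511, 0.1961, 0.1566]
tool_rot: [0.011, 0.707, -0.011, 0.708]
force: [0.9, -0.6, -0.1]
finger_gap: 0.516
```

Run:
```python
from h import *
show(cas(.17,0,.12)); 
w=snap("wrist"); cv2.imwrite("pics/w20.png",w["bgr"]); s=snap("scene"); cv2.imwrite("pics/s20.png",cv2.resize(s["bgr"],(800,600)))
```

```text
t 27.35 p [0.4511 0.1961 0.1566] xax [ 0.001  0.    -1.   ] yaw 88.2 F [ 0.92 -0.63 -0.11] gap 44.0
d [1.48 0.04 8.39] rot [-0.    0.02 -0.  ]
```

View pics/w20.png

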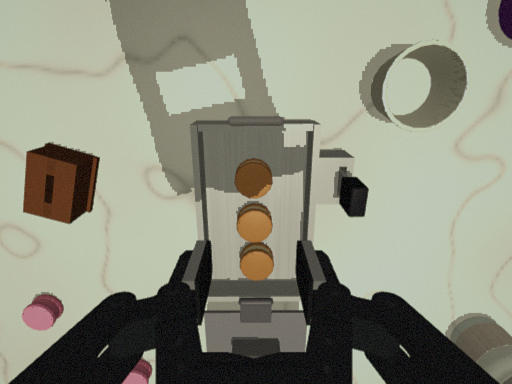

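View pics/s20.png

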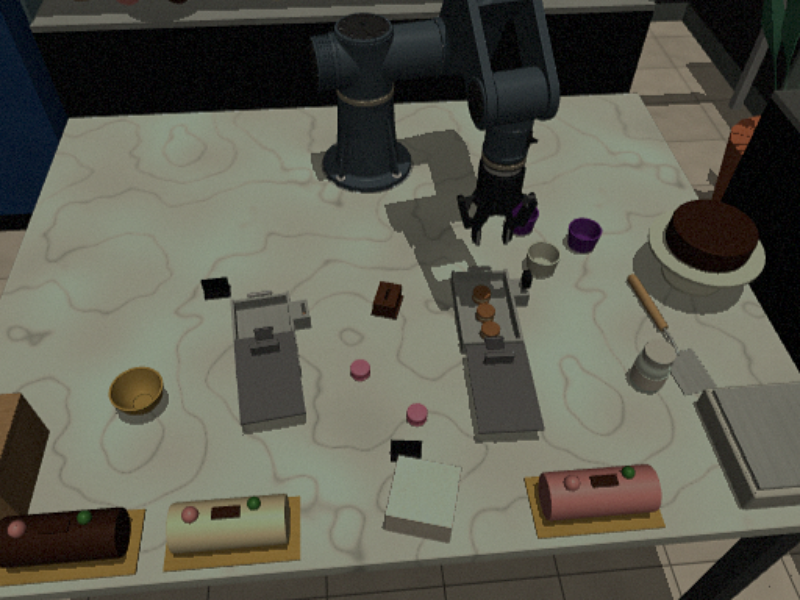

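>>> {"op": "carry_out", "data": {
  "commands": [
    [[0,0,1.7,0,0,0,0],[0,0,3.4,0,0,0,0],[0,0,5.1,0,0,0,0],[0,0,6.8,0,0,0,0],[0.5,0,8.5,0,0,0,0]]
  ]
}}

```text
t: 27.95
tcp_pos: [0.6658, 0.1894, 0.1428]
tool_rot: [0.011, 0.706, -0.011, 0.708]
force: [0.4, 0.2, 0.6]
finger_gap: -0.0
```

>>> {"op": "carry_out", "data": {
  "commands": [
    [[0.5,0,0.15,0,0,0,0],[1,0,0.15,0,0,0,0],[1,0,0.15,0,0,0,0],[1,0,0.15,0,0,0,0],[1,0,0.15,0,0,0,0]]
  ]
}}

```text
t: 28.45
tcp_pos: [0.6664, 0.1897, 0.1177]
tool_rot: [0.011, 0.707, -0.011, 0.707]
force: [0.3, -0.2, -0.5]
finger_gap: 0.003
```

Run:
```python
from h import *
show(cas(.17,0,.05)); 
w=snap("wrist"); cv2.imwrite("pics/w21.png",w["bgr"]); s=snap("scene"); crop(s,270,160,110,130,5,"s21")
print(w2px(w,[cas(.145,0,.0635),cas(.145,.025,.0635)]))
```

```text
t 28.45 p [0.6664 0.1897 0.1177] xax [ 0.  0. -1.] yaw 88.23 F [ 0.26 -0.24 -0.52] gap 0.3
d [ 2.71  0.02 -0.23] rot [ 0.01  0.   -0.  ]
[[254.49916383 167.95019385]
 [292.39152498 167.94730326]]
```

View pics/w21.png

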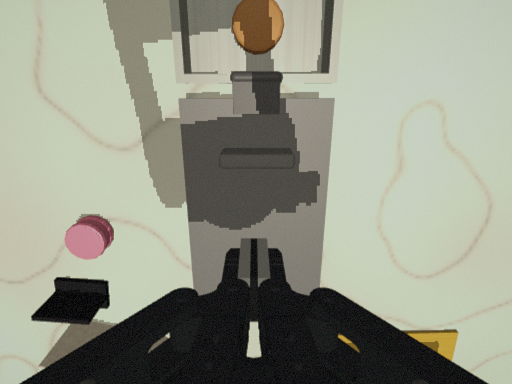

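View pics/s21.png

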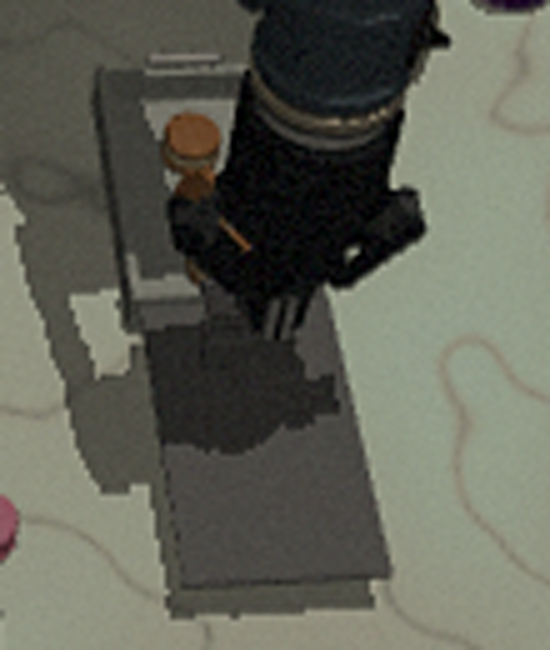

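>>> {"op": "carry_out", "data": {
  "commands": [
    [[0.8,0,0,0,0,0,0],[1.6,0,0,0,0,0,0],[2.3,0,0,0,0,0,0],[2.6,0,0,0,0,0,0],[2.6,0,-0.2,0,0,0,0]]
  ]
}}

```text
t: 29.05
tcp_pos: [0.6619, 0.1893, 0.0509]
tool_rot: [0.011, 0.707, -0.011, 0.707]
force: [-0.8, 0.3, 0.3]
finger_gap: -0.005
```

Run:
```python
from h import *
show(cas(-.030,0,.05))
```

```text
t 29.05 p [0.6619 0.1893 0.0509] xax [-0.001 -0.    -1.   ] yaw 88.18 F [-0.77  0.27  0.32] gap -0.4
d [ 0.05  0.04 -8.05] rot [-0.   -0.01  0.  ]
```

>>> {"op": "carry_out", "data": {
  "commands": [
    [[0,0,-0.5,0,0,0,0],[0,0,-1.1,0,0,0,0],[0,0.01,-1.8,0,0,0,0],[0,0.01,-2.5,0,0,0,0],[0,0.02,-3.2,0,0,0,0]]
  ]
}}

```text
t: 29.55
tcp_pos: [0.5839, 0.1923, 0.0535]
tool_rot: [0.011, 0.705, -0.011, 0.709]
force: [2.5, -1.1, -1.4]
finger_gap: 0.001
```

>>> {"op": "carry_out", "data": {
  "commands": [
    [[0,0,-0.7,0,0,0,0],[0,0,-1.4,0,0,0,0],[0,0,-2.1,0,0,0,0],[0,0,-2.8,0,0,0,0],[0,0.02,-3.4,0,0,0,0]]
  ]
}}

```text
t: 30.05
tcp_pos: [0.4989, 0.1955, 0.0536]
tool_rot: [0.011, 0.705, -0.011, 0.709]
force: [2.6, -2.5, 0.6]
finger_gap: 0.0
```

Run:
```python
from h import *
show(cas(-.034,0,.05))
w=snap("wrist"); cv2.imwrite("pics/w22.png",w["bgr"])
```

```text
t 30.05 p [0.4989 0.1955 0.0536] xax [ 0.006  0.    -1.   ] yaw 88.22 F [ 2.58 -2.5   0.6 ] gap 0.0
d [ 0.13  0.   -1.68] rot [ 0.    0.06 -0.  ]
```

View pics/w22.png

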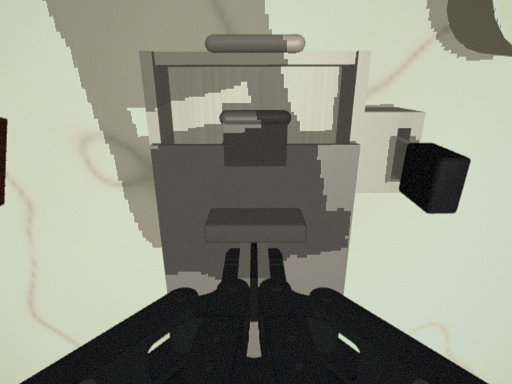

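>>> {"op": "carry_out", "data": {
  "commands": [
    [[0.05,0,-0.4,0,0,0,0],[0.1,0,-0.75,0,0,0,0],[0.1,0,-1.05,0,0,0,0],[0.1,0,-1.3,0,0,0,0],[0.1,0,-1.5,0,0,0,0]]
  ]
}}

```text
t: 30.6
tcp_pos: [0.465, 0.197, 0.0501]
tool_rot: [0.011, 0.703, -0.011, 0.711]
force: [6.3, -2.7, -0.4]
finger_gap: -0.004
```

Run:
```python
from h import *
show(cas(-.034,0,.05))
```

```text
t 30.6 p [0.465  0.197  0.0501] xax [ 0.011  0.001 -1.   ] yaw 88.23 F [ 6.29 -2.66 -0.36] gap -0.3
d [ 0.   -0.01 -0.33] rot [ 0.01  0.13 -0.01]
```

>>> {"op": "carry_out", "data": {
  "commands": [
    [[0,0,-0.1,0,0,0,0],[0,0,-0.2,0,0,0,0],[0,0,-0.3,0,0,0,0],[0,0,-0.4,0,0,0,0],[0,0,-0.4,0,0,0,0]]
  ]
}}

```text
t: 31.1
tcp_pos: [0.456, 0.1972, 0.0499]
tool_rot: [0.011, 0.702, -0.01, 0.712]
force: [11.4, -3.0, -4.4]
finger_gap: 0.001
```

Run:
```python
from h import *
show(cas(-.034,0,.05))
w=snap("wrist"); cv2.imwrite("pics/w23.png",w["bgr"])
```

```text
t 31.1 p [0.456  0.1972 0.0499] xax [ 0.013  0.001 -1.   ] yaw 88.25 F [11.43 -2.96 -4.41] gap 0.1
d [-0.   -0.01  0.03] rot [ 0.01  0.15 -0.01]
```

View pics/w23.png

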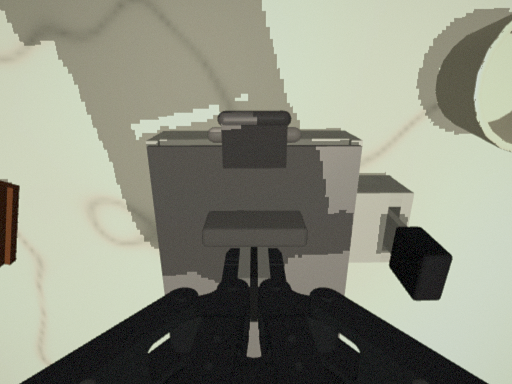

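>>> {"op": "carry_out", "data": {
  "commands": [
    [[0,0,-0.1,0,0,0,0],[0,0,-0.2,0,0,0,0],[0,0,-0.2,0,0,0,0],[0,0,-0.2,0,0,0,0],[0,0,-0.2,0,0,0,0]]
  ]
}}

```text
t: 31.65
tcp_pos: [0.456, 0.1973, 0.0501]
tool_rot: [0.011, 0.699, -0.01, 0.715]
force: [17.1, -6.4, -11.3]
finger_gap: 0.002
```

Hard stop: position didn't change while the force grew. Back off and lift.

>>> {"op": "carry_out", "data": {
  "commands": [
    [[0,0,0.2,0,0,0,0],[0,0,0.7,0,0,0,0],[-0.8,0,1.0,0,0,0,0],[-2.4,0,1,0,0,0,0],[-4.2,0,1,0,0,0,0]]
  ]
}}

```text
t: 32.15
tcp_pos: [0.4667, 0.1961, 0.1538]
tool_rot: [0.011, 0.71, -0.012, 0.704]
force: [1.2, -0.4, 0.5]
finger_gap: 0.003
```

>>> {"op": "carry_out", "data": {
  "commands": [
    [[-1,-1.8,0,0,0,0,0],[-2,-3.6,0,0,0,0,0],[-2,-5.4,0,0,0,0,0],[-2,-7.2,0,0,0,0,0],[-2,-7.2,0,0,0,0,0]]
  ]
}}

```text
t: 32.65
tcp_pos: [0.4628, 0.0127, 0.2043]
tool_rot: [0.013, 0.708, -0.014, 0.706]
force: [0.6, 0.5, 0.4]
finger_gap: -0.002
```

Run:
```python
from h import *
tcp0()
s=snap("top"); crop(s,150,120,110,120,5,"t24"); cv2.imwrite("pics/t24b.png",cv2.resize(s["bgr"],(800,600)))
c=snap("scene"); crop(c,260,150,110,120,6,"s24")
print("pred shut cover front corners/rib", w2px(s,[cas(-.089,.054,.0395),cas(-.089,-.054,.0395),cas(.089,.054,.0395),cas(.089,-.054,.0395),cas(-.05,0,.0635)]))
```

```text
t 32.65 p [0.4628 0.0127 0.2043] xax [-0.003 -0.    -1.   ] yaw 87.83 F [0.6  0.51 0.41] gap -0.2
pred shut cover front corners/rib [[178.60685437 221.06810898]
 [212.01807432 221.91826286]
 [180.84801071 166.54004385]
 [213.87472506 167.37789796]
 [194.80671701 209.0200448 ]]
```

View pics/t24.png

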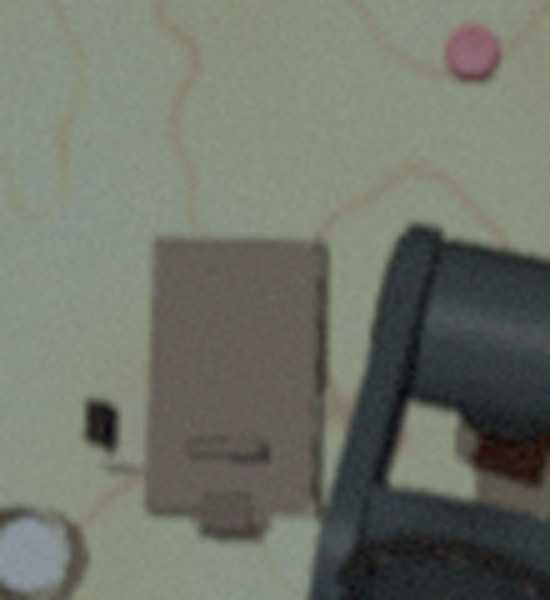

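View pics/s24.png

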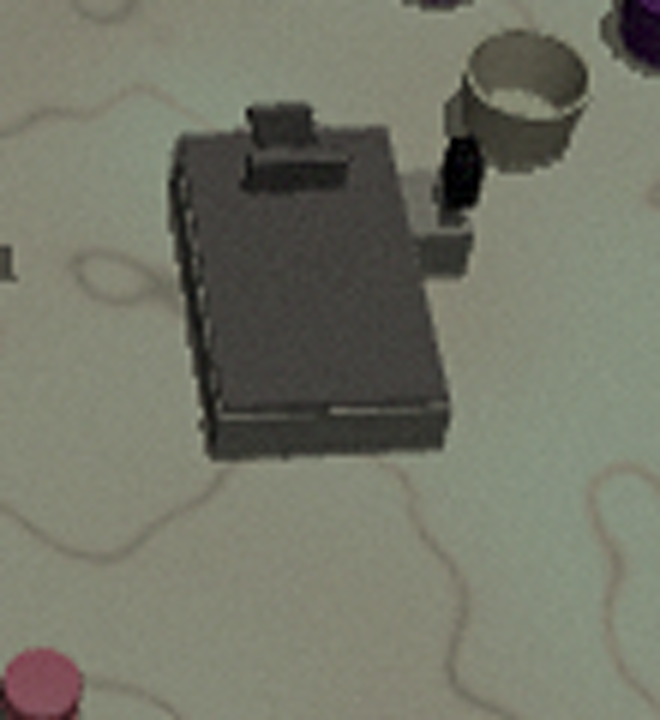

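View pics/t24b.png

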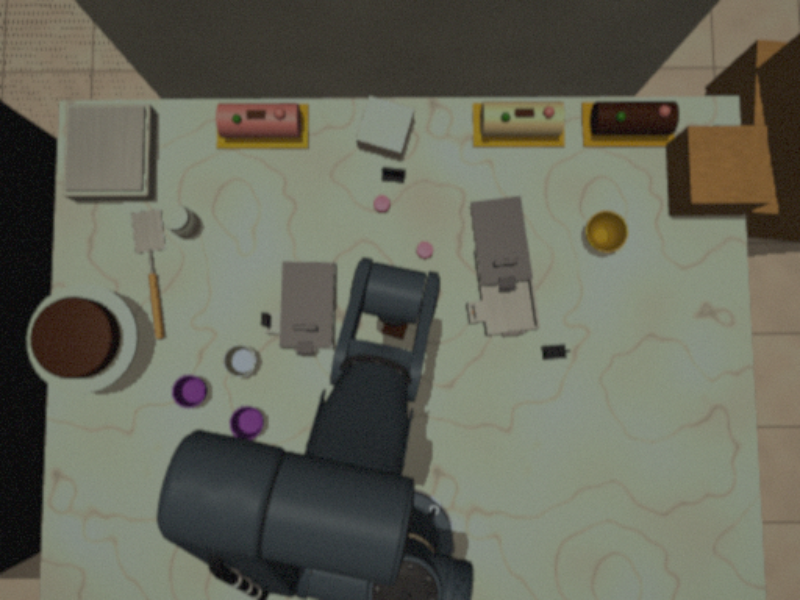

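Run:
```python
from h import *
c=snap("scene"); tcp0()
for tip in (.004,.020):
    g=lambda x,y,z:np.array([*cas(-.04+x,.0785+y,0)[:2],tip+z])
    P=[g(a,b,h) for h in (.042,.07) for a in(-.013,.013) for b in (-.007,.007)]
    q=(w2px(c,P)-[260,150]+.5)*6; print(tip,q.min(0).round(),q.max(0).round())
```

```text
t 32.8 p [0.4625 0.0172 0.2039] xax [-0.004  0.001 -1.   ] yaw 88.14 F [-0.7   0.99  0.2 ] gap 0.2
0.004 [431. 126.] [477. 203.]
0.02 [436. 103.] [482. 181.]
```

Run:
```python
from h import *
print(manip.sign_off()); tcp0()
```

```text
the job is handed in; nothing more can be done
None
the job is handed in; nothing more can be done
```

The job is done and handed in at about 33 s of the 210 s allowed. `sign_off` reports no verdict.

- **Gauge:** I probed only the left-hand cassette (centre near x 0.49, y 0.20). Its slot took the blade all the way down with no resistance, so I left the gauge there and did not probe the right-hand one. The last scene picture shows the handle at about the height for full depth, and clearly not the height if caramel had stopped it.
- **Cover and macarons:** I pushed the cover back to its open stop and laid all three orange-brown macarons flat in a row in the cavity. I then pushed the cover shut until it hit its end stop, where the force rose to 17 N with no further movement. The distance between the two stops matches the full 190 mm travel, and the top view shows the cover shut.
- **Other things:** The bystanders, the pink macarons, the purple ramekins and the other cassette look untouched in the last top view. No fourth macaron was seen in any view.

**Checks that disagreed:**
- My first estimate of the cassette's position was about 3 mm off along x compared with the final cover edge in the top view.
- Both slots showed an orange speck, so I judged by how far the blade went in and not by sight.
- I felt a brief contact of about 7 N sideways and 5 N upward while setting down the last macaron. The next picture showed it lying flat.

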